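Oil the balancing stand, feel out the pulley's heavy side and hold it at the bottom

TASK

Give the bearings of the balancing stand a shot of oil: push the oiler's hand lever all the way to its stop and let it spring back home. Then take the rubber-damped pulley by its steel rim and turn it by hand to feel which side the hidden ballast is on (nothing shows it from outside, and the stiff bearings keep the pulley wherever it is left), bring that heavy side straight down, and finish with the pulley still gripped and held there, ready for marking. Leave the other things on the bench where they are.

Things in the scene. Friction and masses are not known exactly. Their poses are not given: they have to be found in the camera images.
- stand: Balancing stand, fixed to the bench: grey base plate 180 (x) x 160 (y) x 18 mm with two upright aluminium posts, 16 mm thick and 44 mm wide, their centres 64 mm either side along x, carrying a level axle 135 mm above the bench between them; bearing housings reach 24 mm above the axle. Origin under the plate's centre, x along the axle (away from the robot at yaw 0), z up.
- axle (a point): Centre of the pulley, on the axle; axes as the stand's, not turning. The pulley has a steel rim ring 200 mm across, 160 mm inside, 30 mm wide, to be pinched across its width (41 mm free each side up to the posts); a rubber ring; and a closed aluminium hub disc 148 mm across, 22 mm thick, recessed 4 mm. Hub 36 mm wide over its dark centre. Six small bolts round rim and disc, all alike.
- rotor (a joint): Angle of the hub disc, rad, no end stops, growing right-handed about the axle's x (top moves to -y); 0 at the start, whichever side is heavy. Sealed in the disc, 50 mm from the axle at an unknown angle at least 45 degrees from the bottom, is the ballast: it pulls with 0.20 to 0.27 N m when level with the axle. The bearings drag a steady 0.30 N m against any turning: the disc stays where left.
- rim (a joint): Twist of the rim ring ahead of the hub disc in the soft rubber, rad, same sense; 0 when free, 2.5 N m per rad. It shows the turning moment the hand puts in: while the disc turns that is the bearing drag plus (lifting) or minus (lowering) the ballast's pull, up to 0.23 rad.
- oiler: Oiler, fixed to the bench: square foot 100 x 90 mm, clear round reservoir 76 mm across with cap, top 79 mm above the bench, and above it the lever's pivot at 95 mm between two small cheeks (to 111 mm). Origin under its centre, below the pivot; the lever swings in its x-z plane, pushed towards +x (away from the robot, give or take 0.4 rad).
- lever_knob (a point): Centre of the black ball (28 mm) at the end of the oiler's lever, a steel rod 12 mm thick, 120 mm from pivot to ball. At rest the ball is 206 mm above the bench and 47 mm to the -x side of the pivot; pushed, it swings over the top to 47 mm on the +x side. The point's axes turn with the lever.
- oil_lever (a joint): Oiler lever angle, rad: 0 at rest, leaning 0.4 rad to the oiler's -x side; 0.8 at its stop, leaning 0.4 rad to +x. A spring pulls it home: about 2.5 N at the ball at rest, 6.5 N at the stop.
- tape_mid (a point): Bystander: masking-tape roll lying flat, 68 mm across, 24 mm high; point at its centre. Leave it.
- glue_jar_mid (a point): Bystander: white jar with black cap, 48 mm across, 75 mm high; point half-way up. Leave it.
- screwdriver: Bystander: screwdriver lying on the bench, 190 mm long; origin under its middle. Leave it.
- wrench: Bystander: open-ended wrench lying on the bench, 170 mm long; origin under its middle. Leave it.
- mug_mid (a point): Bystander: white mug, 80 mm across, 90 mm high; point half-way up. Leave it.
- carton_mid (a point): Bystander: small cardboard box 80 x 110 x 50 mm; point at its centre. Leave it.
- spool_mid (a point): Bystander: grey spool standing on its flange, 68 mm across, 50 mm high; point half-way up. Leave it.

How it is judged:
By the outcome, as a careful person would: the job done as asked, in the order asked, and still so for the second after the job is handed in, while the arm keeps its last pose, push and grip.
It also fails if it takes over 72 s, if anything falls off the work surface, if the arm or the gripper's body presses on something with over 40 N, if the wrist force passes 120 N, or if a joint passes its speed limit or range.

ROBOT

A 7-joint arm with a two-finger parallel gripper is mounted at the origin on the work surface. World frame = base frame: x ahead of the robot, y to its left, z up, the work surface at z = 0. Lengths are in m, angles in rad, forces in N, time in s.
With the tool pointing down it reaches from about 0.375 to 0.925 m from the base axis. Payload 3.1 kg.
Tool frame: the origin (TCP) lies between the finger pads; the fingertips stand 19 mm ahead of it and the grasp point (between the pads) is the TCP; z points along the fingers, y is the direction in which the jaws open and shut (so a half turn about z gives the same grasp; the last joint's range is limited). The gripper opens to 85 mm and grips with 20 to 120 N. Pads are 22 mm wide; open, the fingers measure 114 mm over their backs; the gripper's body (76 mm by 85 mm) begins 54 mm behind the grasp point. The pads swing forward as they close: fully open they stand 13 mm farther back than shut.
Start: joints at [1.199, 0.383, 0.044, 1.598, -0.018, 1.161, -0.05], TCP at [0.176, -0.626, 0.25] pointing down, gripper open.
Joint ranges: [-2.61, 2.61], [-0.41, 2.15], [-1.48, 1.57], [0, 2.5], [-1.57, 4.71], [0.05, 1.97], [-2.85, 2.85]. Speed limits (rad/s): [2.79, 2.79, 3.14, 3.14, 3.14, 3.14, 3.14].

INTERFACE

Orientations are given as a unit quaternion [x, y, z, w].
In Python, from bench import move_ptp, movel, move_j, move_gripper, pause, inverse_kinematics, read_camera, camera_params, MotionError, sign_off, look_for, tip_of, read_time_s, read_qpos, read_joint_vel, read_effort, read_eef_pos, read_tcp_rot, read_ft_force, read_ft_torque, read_finger_gap gives the robot as it stands. Calls block until the motion is done:
- move_ptp(position, orientation): joint-space move of the TCP to a pose.
- movel(position, orientation=None, speed=0.15): straight line of the TCP; orientation=None keeps the orientation; speed is the mean speed in m/s.
- move_j(angles): joint-space move.
- move_gripper(opening, effort=None): finger opening in m; effort is the grip in N (None keeps the last); returns when the fingers have stopped.
- pause(seconds).
- inverse_kinematics(position, orientation): joint angles nearest the present ones, or None.
- read_camera(name): name is "scene" or "top" or "wrist"; returns the picture (480x640x3 uint8, red, green, blue); there is no depth.
- camera_params(name): a dict with "K" (3x3 intrinsics, pixels), "dist_coeffs" ([k1, k2, p1, p2, k3] as OpenCV has them; the pictures are not rectified), "camera_from_world" (4x4, takes a point from world to camera coordinates). Camera axes: x right, y down, z forward; pixel columns grow to the right and rows downward; lengths in m; the calibration is good to about 2 mm. A picture is of the moment at which its call begins: read the wrist's pose just before it. camera_params takes no time and is no camera call; for the wrist camera it gives the pose at the moment of the call.
A pose or a line that the arm cannot do raises MotionError and nothing moves.
- sign_off(): hands the job in, once; it reports no verdict.
Trained networks look in the newest picture that a camera, given by its name, has taken for a name from the list of things; names that differ only in an ending like _2 or _b are one class to them, and where a whole thing is asked for, a point or a joint stands for the part that bears it (a point fixed in the world has none). Each returns a list of dicts, best first, with "confidence" (0 to 1); they miss things now and then, are a little off and sometimes report something else, mostly with a low value. They report only what shows in the picture. A call takes as long as a camera call.
- look_for(camera, name): "at" ([column, row] in pixels, amid what is visible of it).
- tip_of(camera, name): "at" ([column, row] in pixels: a listed point, or the origin of a listed thing).
Readings, each from a call of its own:
- read_time_s(): time.
- read_qpos(): joint angles.
- read_joint_vel(): joint speeds.
- read_effort(): joint torques, N m.
- read_eef_pos(): TCP position.
- read_tcp_rot(): TCP orientation.
- read_ft_force(): force on the tool from outside, world axes, zero at the start.
- read_ft_torque(): the same for the moment, N m.
- read_finger_gap(): finger opening in m.
Only numpy, scipy, OpenCV 4.12 (cv2) and the standard library are available. Lean on these libraries where they do the work, as an engineer would, in place of code of your own. Each camera call takes 0.05 s, during which the arm holds its last target.

## Working session

There is one attempt and no reset: what is moved stays moved. The work goes in short steps, each a Python script; the robot and the scene stay as the last script left them, time stands still between calls to the robot, and variables do not carry over. Pictures are saved under pics/ and viewed, and the job is handed in when it is done.

```bash
mkdir -p pics; ls; python3 - <<'E'
from bench import *
import cv2
for n in ("scene","top","wrist"):
    im=read_camera(n); cv2.imwrite(f"pics/{n}0.png",im[:,:,::-1])
    p=camera_params(n)
    print(n,p["K"],p["dist_coeffs"],p["camera_from_world"])
    for t in ("stand","axle","oiler","lever_knob"):
        print(t,"tip",[(d["at"],round(d["confidence"],2)) for d in tip_of(n,t)][:2],"look",[(d["at"],round(d["confidence"],2)) for d in look_for(n,t)][:2])
print(read_time_s(),read_eef_pos(),read_tcp_rot())
E
```

```text
pics
scene [[607.96840949   0.         314.82970349]
 [  0.         607.96840949 243.70929799]
 [  0.           0.           1.        ]] [-0.02190785  0.          0.          0.          0.        ] [[ 0.49288152  0.87008062  0.00524646 -0.37802502]
 [ 0.58210188 -0.32525428 -0.74522953 -0.17028883]
 [-0.64670334  0.37036383 -0.66678738  1.71332295]
 [ 0.          0.          0.          1.        ]]
stand tip [([182.0, 357.7], 0.66)] look [([179.5, 332.8], 0.62)]
axle tip [([175.7, 315.4], 0.63)] look [([179.0, 332.1], 0.68)]
oiler tip [([346.3, 284.7], 0.89)] look [([344.4, 271.9], 0.67)]
lever_knob tip [([335.8, 207.3], 0.87), ([263.7, 315.0], 0.64)] look [([340.6, 218.9], 0.76)]
top [[600.48685748   0.         317.6097913 ]
 [  0.         600.48685748 226.18402279]
 [  0.           0.           1.        ]] [-0.14933365  0.          0.          0.          0.        ] [[-0.01477053 -0.99964256  0.02228436  0.11126026]
 [-0.98711209  0.01102641 -0.15965006  0.57731242]
 [ 0.15934727 -0.02435527 -0.98692212  1.39359279]
 [ 0.          0.          0.          1.        ]]
stand tip
[... 258 characters left out ...]
43.2], 0.57)] look [([274.9, 242.6], 0.44)]
wrist [[369.2320641    0.         323.45192657]
 [  0.         369.2320641  238.15558474]
 [  0.           0.           1.        ]] [-0.03200181  0.          0.          0.          0.        ] [[ 2.70698815e-01 -9.62663965e-01  4.92115481e-04 -6.50109924e-01]
 [-9.15503541e-01 -2.57279306e-01  3.09290518e-01 -4.06218277e-02]
 [-2.97616226e-01 -8.41751102e-02 -9.50967472e-01  3.80134482e-01]
 [ 0.00000000e+00  0.00000000e+00  0.00000000e+00  1.00000000e+00]]
stand tip [] look []
axle tip [] look []
oiler tip [] look []
lever_knob tip [] look []
1.35 [ 0.17578593 -0.6257925   0.25027715] [9.90643928e-01 1.36472000e-01 3.20289945e-05 4.89904523e-06]
```

View pics/scene0.png

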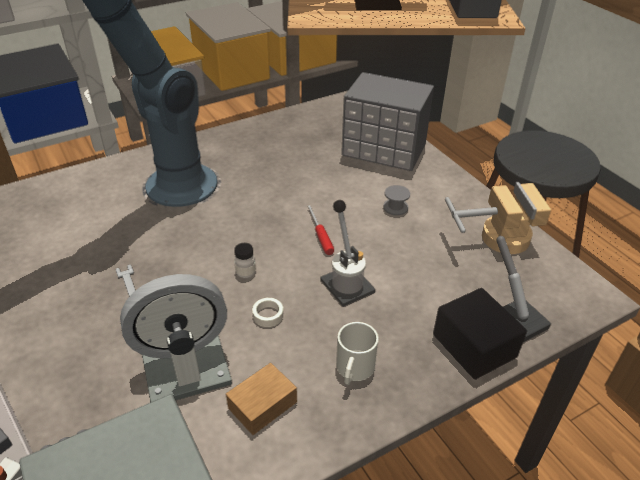

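View pics/top0.png

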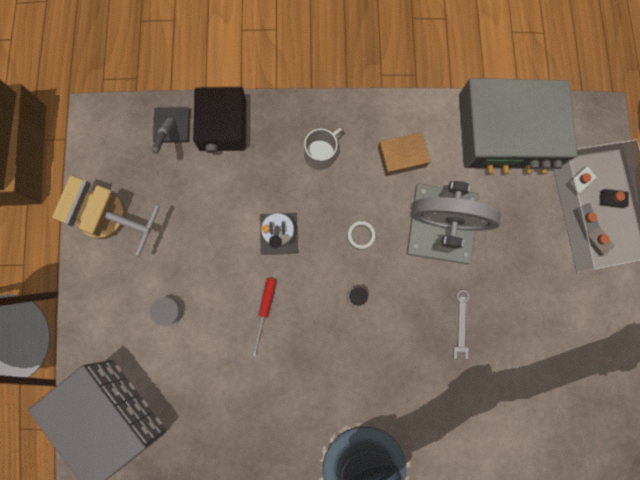

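The scene view shows the stand at about (178,330), the lever ball at (340,206), and the mug, box, tape and jar clear of both. In the top view the pulley is at (455,213), the posts' housings at (459,187) and (452,241), and the oiler at (277,232).

```bash
cat > h.py <<'E'
from bench import *
import numpy as np, cv2
from scipy.spatial.transform import Rotation as R
def ray(cam,px,P=None):
    p=P or camera_params(cam); K=np.array(p["K"]);d=np.array(p["dist_coeffs"]);T=np.array(p["camera_from_world"])
    u=cv2.undistortPoints(np.array([[px]],float),K,d)[0,0]
    Rm=T[:3,:3]; return -Rm.T@T[:3,3], Rm.T@np.array([u[0],u[1],1.])
def atz(cam,px,z):
    o,v=ray(cam,px); return o+v*(z-o[2])/v[2]
def tri(obs):
    A=np.zeros((3,3));b=np.zeros(3)
    for c,px in obs:
        o,v=ray(c,px); v=v/np.linalg.norm(v); M=np.eye(3)-np.outer(v,v);A+=M;b+=M@o
    return np.linalg.solve(A,b)
def proj(cam,X,P=None):
    p=P or camera_params(cam); T=np.array(p["camera_from_world"])
    r,_=cv2.Rodrigues(T[:3,:3]); return cv2.projectPoints(np.array(X,float).reshape(-1,1,3),r,T[:3,3],np.array(p["K"]),np.array(p["dist_coeffs"]))[0].reshape(-1,2)
E
python3 - <<'E'
from h import *
np.set_printoptions(precision=4,suppress=True)
print("stand",atz("scene",[182,357.7],0),atz("top",[441.1,223.5],0))
print("axle",atz("scene",[175.7,315.4],.135),atz("top",[452.1,214.4],.135),tri([("scene",[175.7,315.4]),("top",[452.1,214.4])]))
print("oiler",atz("scene",[346.3,284.7],0),atz("top",[274.2,232.7],0))
print("knob",atz("scene",[339.5,206.5],.206),atz("top",[275.3,243],.206),tri([("scene",[339.5,206.5]),("top",[275.3,243])]))
for n,s in (("top",5),("scene",4)):
    im=cv2.imread(f"pics/{n}0.png")
    c=(450,217) if n=="top" else (180,325)
    w,h=(70,52) if n=="top" else (80,75)
    a=cv2.resize(im[c[1]-h:c[1]+h,c[0]-w:c[0]+w],None,fx=s,fy=s,interpolation=cv2.INTER_CUBIC)
    cv2.imwrite(f"pics/{n}_stand.png",a)
    print(n,"origin",c[0]-w,c[1]-h,"scale",s)
    c=(275,235) if n=="top" else (345,255); w,h=(50,50) if n=="top" else (50,65)
    cv2.imwrite(f"pics/{n}_oil.png",cv2.resize(im[c[1]-h:c[1]+h,c[0]-w:c[0]+w],None,fx=s,fy=s,interpolation=cv2.INTER_CUBIC))
E
```

```text
stand [ 0.5808 -0.2114  0.    ] [ 0.5893 -0.2064  0.    ]
axle [ 0.5869 -0.2063  0.135 ] [ 0.588  -0.2012  0.135 ] [ 0.5873 -0.2039  0.134 ]
oiler [0.5674 0.1975 0.    ] [0.5709 0.2099 0.    ]
knob [0.5279 0.1951 0.206 ] [0.5177 0.1977 0.206 ] [0.5194 0.1992 0.1984]
top origin 380 165 scale 5
scene origin 100 250 scale 4
```

View pics/top_stand.png

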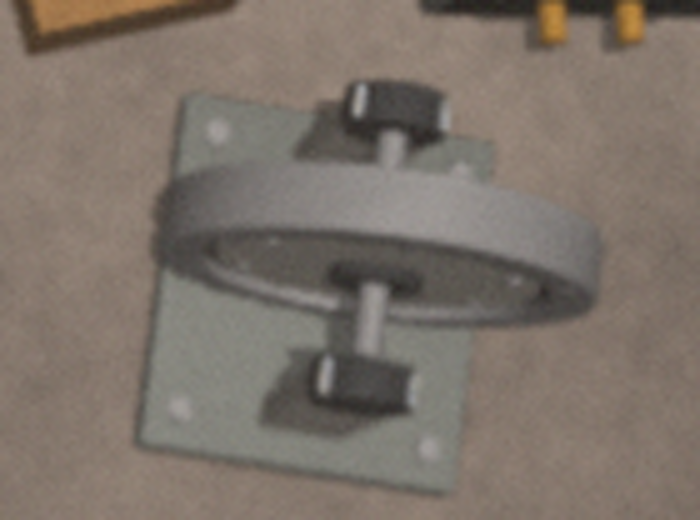

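View pics/scene_stand.png

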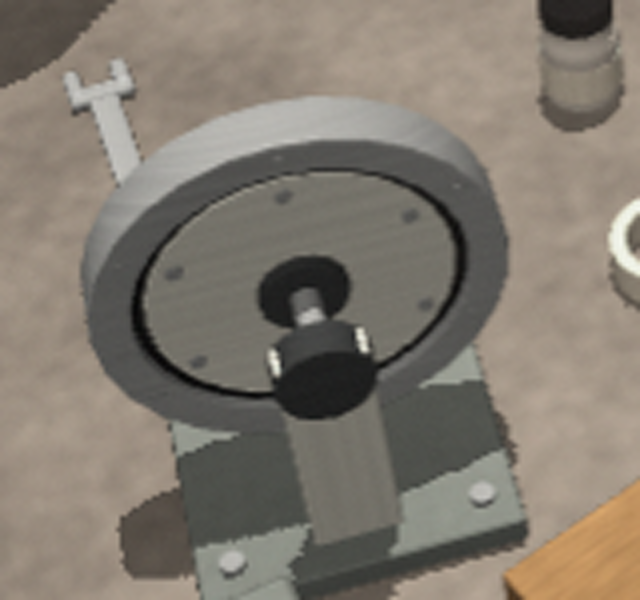

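View pics/top_oil.png

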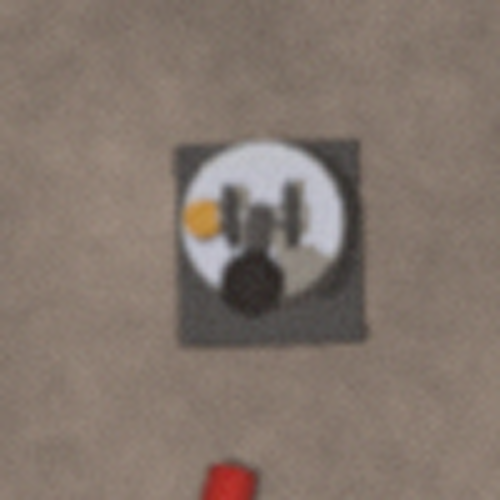

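View pics/scene_oil.png

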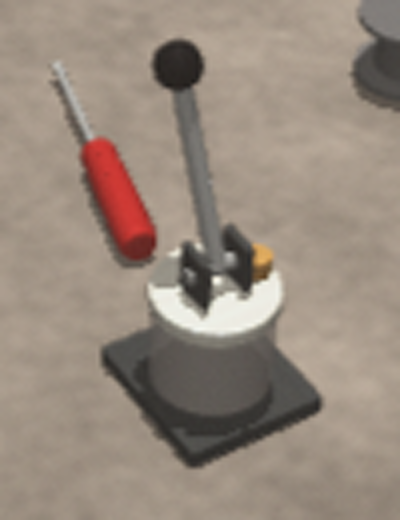

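```bash
python3 - <<'E'
from h import *
np.set_printoptions(precision=4,suppress=True)
c=[[185,92],[492,145],[452,492],[140,445]]
q=np.array([atz("top",[380+a/5,165+b/5],.018) for a,b in c]);print(q,q.mean(0))
d=[q[0]-q[3],q[1]-q[2]];print("stand yaw",[np.arctan2(v[1],v[0]) for v in d],[np.linalg.norm(v) for v in d])
e=[q[0]-q[1],q[3]-q[2]];print([np.arctan2(-v[0],v[1]) for v in e],[np.linalg.norm(v) for v in e])
# scene: crop plate corners near: bolts
c=[[177,146],[358,140],[366,340],[180,346]]
q=np.array([atz("top",[225+a/5,185+b/5],.012) for a,b in c]);print(q,q.mean(0))
d=[q[0]-q[3],q[1]-q[2]];print("oil yaw",[np.arctan2(v[1],v[0]) for v in d],[np.linalg.norm(v) for v in d])
k=[("scene",[339.5,206.2]),("top",[275.2,241.8])]
print("knob",tri(k),[atz(*o,.206) for o in k])
E
```

```text
[[ 0.6883 -0.1462  0.018 ]
 [ 0.6603 -0.3013  0.018 ]
 [ 0.4863 -0.271   0.018 ]
 [ 0.5119 -0.1166  0.018 ]] [ 0.5867 -0.2088  0.018 ]
stand yaw [np.float64(-0.1665600667694866), np.float64(-0.1724944647770189)] [np.float64(0.17893481449104162), np.float64(0.17665877410860306)]
[np.float64(-0.17858224090402963), np.float64(-0.164104177481874)] [np.float64(0.15760385204778896), np.float64(0.15654457749904865)]
[[0.6155 0.2431 0.012 ]
 [0.6175 0.1541 0.012 ]
 [0.5185 0.1512 0.012 ]
 [0.5166 0.2417 0.012 ]] [0.567  0.1975 0.012 ]
oil yaw [np.float64(0.014823365891320744), np.float64(0.030013758719642455)] [np.float64(0.0989031537942311), np.float64(0.09903602973659135)]
knob [0.5213 0.1987 0.2008] [array([0.527 , 0.1957, 0.206 ]), array([0.5203, 0.1979, 0.206 ])]
```

The two cameras agree, and the sizes check out: stand at (0.587, -0.208) with yaw -0.17, knob at about (0.521, 0.198), oiler yaw about 0.02. Next I check whether the arm can reach all the way round the rim.

```bash
cat >> h.py <<'E'
SC=np.array([0.587,-0.208,0.135]); YAW=-0.170
def rimpose(phi,r=0.09,s=1,c=None,pitch=0):
    c=SC if c is None else c
    Rs=R.from_euler('z',YAW).as_matrix()
    u=Rs@np.array([0,-np.sin(phi),np.cos(phi)])
    y=s*Rs[:,0]; z=-u; x=np.cross(y,z)
    return c+r*u, R.from_matrix(np.c_[x,y,z]).as_quat()
def down(psi): # tool y along -(y axis rotated psi)
    z=np.array([0,0,-1.]);y=-np.array([-np.sin(psi),np.cos(psi),0]);x=np.cross(y,z)
    return R.from_matrix(np.c_[x,y,z]).as_quat()
E
python3 - <<'E'
from h import *
np.set_printoptions(precision=2,suppress=True)
for s in (1,-1):
  for d in range(-135,136,15):
    row=[]
    for r in (.09,.16):
      try: q=inverse_kinematics(*[list(map(float,a)) for a in rimpose(np.radians(d),r,s)])
      except Exception as e: q=repr(e)
      row.append(None if q is None else np.array(q))
    print(s,d,row)
print(read_time_s(),inverse_kinematics([.46,.198,.215],list(down(.02))))
E
```

```text
1 -135 [array([-0.69,  1.7 ,  0.69,  1.39,  0.92,  1.88, -0.98]), array([-0.73,  1.8 ,  0.69,  1.25,  0.85,  1.95, -0.92])]
1 -120 [array([-0.62,  1.44,  0.48,  1.46,  1.  ,  1.86, -1.04]), array([-0.68,  1.52,  0.48,  1.34,  0.93,  1.93, -0.99])]
1 -105 [array([-0.51,  1.2 ,  0.26,  1.53,  1.07,  1.84, -1.07]), array([-0.58,  1.26,  0.26,  1.43,  1.  ,  1.9 , -1.03])]
1 -90 [array([-0.2 ,  1.  , -0.17,  1.59,  1.23,  1.92, -1.11]), array([-0.45,  1.03,  0.04,  1.51,  1.04,  1.87, -1.04])]
1 -75 [array([ 0.06,  0.89, -0.51,  1.64,  1.28,  1.91, -1.08]), array([-0.12,  0.87, -0.39,  1.56,  1.16,  1.91, -1.05])]
1 -60 [array([ 0.18,  0.74, -0.59,  1.68,  1.18,  1.73, -0.99]), array([ 0.16,  0.76, -0.71,  1.6 ,  1.17,  1.86, -1.  ])]
1 -45 [array([ 0.28,  0.59, -0.59,  1.71,  1.  ,  1.5 , -0.84]), array([ 0.28,  0.58, -0.7 ,  1.64,  0.98,  1.64, -0.84])]
1 -30 [array([ 0.45,  0.48, -0.63,  1.71,  0.8 ,  1.33, -0.64]), array([ 0.45,  0.45, -0.7 ,  1.65,  0.77,  1.45, -0.62])]
1 -15 [array([ 0.54,  0.41, -0.54,  1.7 ,  0.51,  1.17, -0.36]), array([ 0.52,  0.34, -0.54,  1.63,  0.45,  1.29,
[... 2879 characters left out ...]
.39, -0.52,  1.51, -2.5 ]), array([ 1.12,  0.9 , -0.53,  1.26, -0.47,  1.63, -2.55])]
-1 75 [array([ 0.65,  0.99,  0.23,  1.34, -1.08,  1.91, -2.17]), array([ 1.03,  1.05, -0.31,  1.17, -0.72,  1.81, -2.41])]
-1 90 [array([ 1.12,  1.22, -0.55,  1.23, -0.71,  1.77, -2.43]), array([ 1.12,  1.27, -0.48,  1.07, -0.73,  1.9 , -2.46])]
-1 105 [array([ 1.02,  1.34, -0.39,  1.17, -0.95,  1.96, -2.34]), array([ 1.24,  1.55, -0.83,  0.98, -0.58,  1.92, -2.61])]
-1 120 [array([ 1.21,  1.63, -0.83,  1.11, -0.74,  1.91, -2.54]), array([ 1.27,  1.81, -1.05,  0.9 , -0.52,  1.97, -2.71])]
-1 135 [array([ 1.24,  1.87, -1.05,  1.07, -0.68,  1.92, -2.65]), None]
1.35 [ 0.46  0.3  -1.07  1.95  0.3   1.07 -2.29]
```

```bash
python3 - <<'E'
from h import *
np.set_printoptions(precision=3,suppress=True)
q=list(down(.02+np.pi)); print(inverse_kinematics([.455,.197,.215],q))
move_gripper(0.0,40)
p=read_eef_pos(); movel([p[0],p[1],.40],speed=.3)
move_ptp([.45,.197,.34],q); print(read_time_s(),read_qpos())
movel([.45,.197,.215],speed=.2)
print(read_time_s(),read_eef_pos(),read_ft_force(),read_ft_torque(),read_finger_gap())
for n in("scene","wrist"): cv2.imwrite(f"pics/{n}1.png",read_camera(n)[:,:,::-1])
E
```

```text
[ 0.637  0.425 -1.32   1.954  0.46   1.12   0.719]
5.8167 [ 0.711  0.136 -1.27   1.813  0.135  1.29   0.995]
6.5917 [0.451 0.198 0.216] [0.276 0.647 0.357] [-0.019 -0.011  0.037] 3.2848699732350236e-05
```

View pics/wrist1.png

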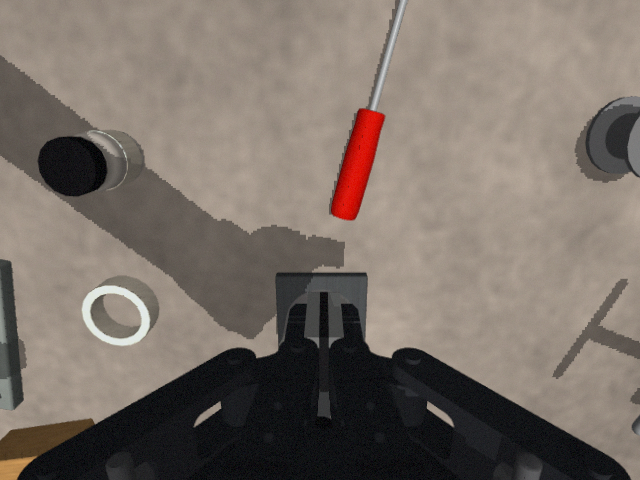

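View pics/scene1.png

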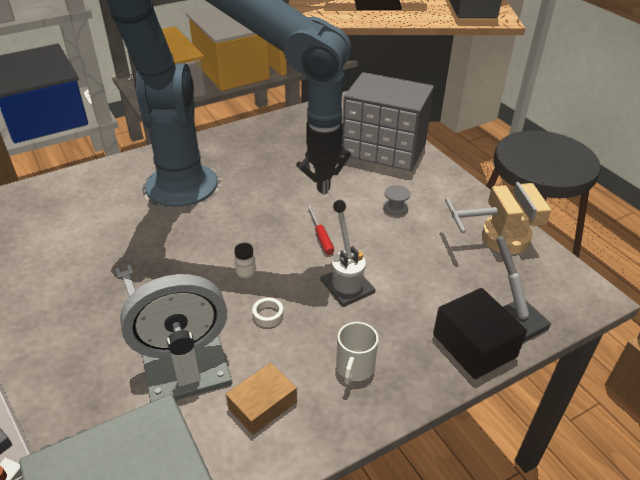

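The fingers are closed at (325,185) in the scene view, in line with the ball at (340,206). In the wrist view the oiler foot spans columns 277-366, centred on the fingers at 322. Next I push the lever in steps while watching the force.

```bash
python3 - <<'E'
from h import *
np.set_printoptions(precision=3,suppress=True)
d=np.array([np.cos(.02),np.sin(.02)])
x=.45; prev=np.array(read_ft_force())
log=[]
def go(x,sp):
    p=np.array([.45,.197])+ (x-.45)*d
    movel([float(p[0]),float(p[1]),.215],speed=sp)
    f=np.array(read_ft_force()); e=np.array(read_eef_pos()); print(round(x,4),e,f); return f
go(.49,.15)
for x in (.50,.52,.54,.56,.575,.58): f=go(x,.12)
x=.584
while x<.615:
    f=go(x,.05)
    if np.hypot(f[0],f[1])>16: break
    x+=.003
pause(.2);print(read_ft_force(),read_time_s())
for n in("scene","top"): cv2.imwrite(f"pics/{n}2.png",read_camera(n)[:,:,::-1])
E
```

```text
0.49 [0.49  0.198 0.216] [-0.406 -0.699 -0.194]
0.5 [0.498 0.199 0.215] [-3.905  0.427  0.769]
0.52 [0.519 0.199 0.215] [-4.423  0.746  1.649]
0.54 [0.539 0.199 0.215] [-4.598  0.767  3.126]
0.56 [0.559 0.2   0.215] [-5.223  0.856  1.98 ]
0.575 [0.573 0.199 0.214] [-6.458  0.576  0.568]
0.58 [0.577 0.2   0.214] [-5.701 -0.124 -0.641]
0.584 [0.58  0.2   0.213] [-6.396  1.296 -2.053]
0.587 [0.583 0.2   0.213] [-7.364  0.887 -3.402]
0.59 [0.585 0.2   0.212] [-7.289  1.599 -3.463]
0.593 [0.588 0.2   0.212] [-7.212  1.726 -4.7  ]
0.596 [0.59  0.2   0.212] [-8.585  1.595 -3.614]
0.599 [0.59  0.2   0.211] [-13.913  -0.004  -0.947]
0.602 [0.591 0.2   0.211] [-18.712  -1.28    2.738]
[-18.14   -0.9     2.111] 10.7833
```

View pics/scene2.png

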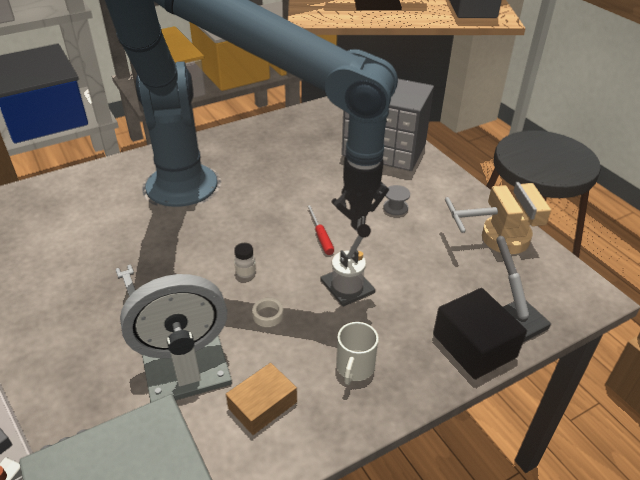

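The force jumps from 7 to 18 N while the TCP stays at 0.591, so the lever is on its stop, and its ball leans away at (364,231). I back off gently and move to the wheel.

```bash
python3 - <<'E'
from h import *
np.set_printoptions(precision=3,suppress=True)
movel([.45,.197,.215],speed=.15); print(read_ft_force())
movel([.45,.197,.34],speed=.25)
cv2.imwrite("pics/scene3.png",read_camera("scene")[:,:,::-1])
print([(d["at"],d["confidence"]) for d in tip_of("scene","lever_knob")])
p,q=rimpose(0,.22)
print(inverse_kinematics(p.tolist(),q.tolist()))
move_ptp(p.tolist(),q.tolist()); move_gripper(.085,60)
pause(.2)
print(read_time_s(),read_eef_pos(),read_qpos(),read_ft_force(),read_ft_torque())
for n in("scene","wrist","top"):
    cv2.imwrite(f"pics/{n}4.png",read_camera(n)[:,:,::-1]); print(n,[(d["at"],d["confidence"]) for d in tip_of(n,"axle")][:2],proj(n,[SC]))
E
```

```text
[ 0.427 -0.659  0.216]
[([336.9, 205.9], 0.92)]
[ 1.116  0.504 -1.169  1.496  0.465  1.447 -0.235]
15.3583 [ 0.587 -0.208  0.355] [ 1.116  0.504 -1.169  1.496  0.465  1.447 -0.235] [0.573 0.239 0.442] [ 0.042 -0.013  0.028]
scene [([175.2, 314.9], 0.73)] [[174.869 315.753]]
wrist [] [[323.585 205.48 ]]
top [([453.9, 216.1], 0.57)] [[455.039 214.801]]
```

View pics/wrist4.png

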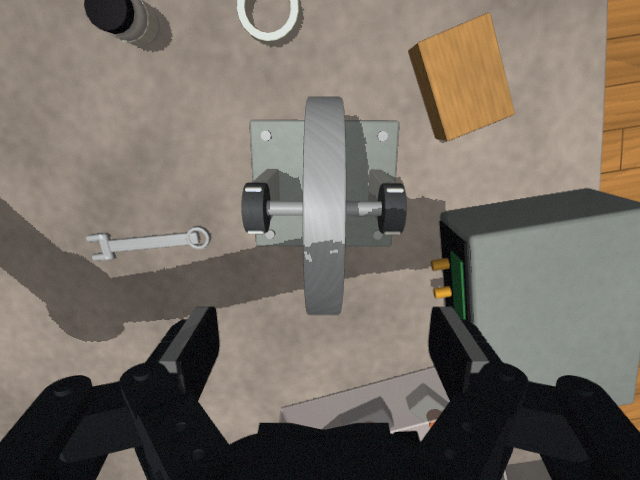

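View pics/scene4.png

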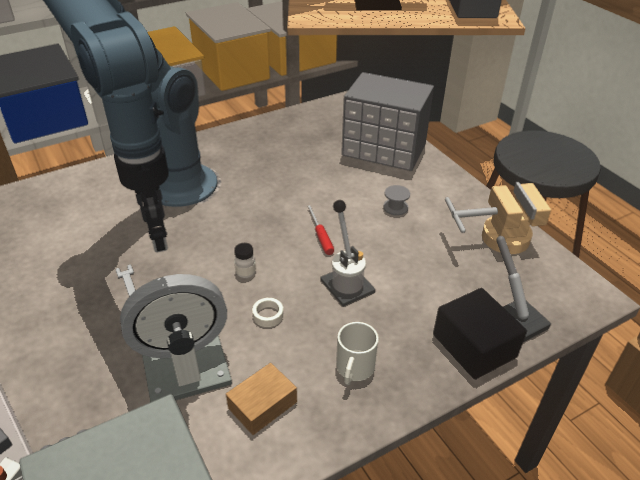

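View pics/scene3.png

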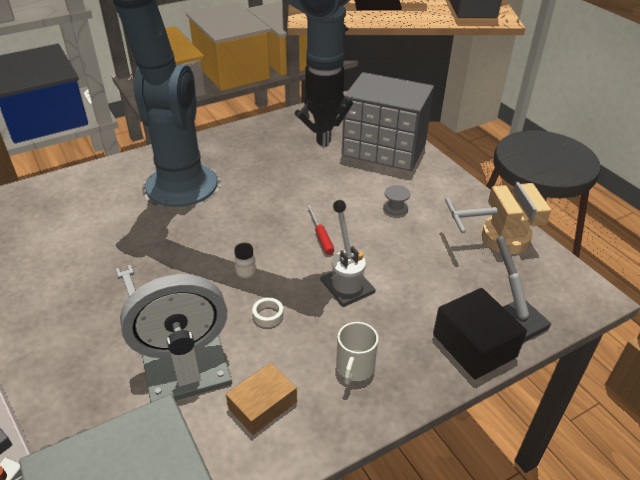

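The lever is home again, with its ball at (340,206) as before. In the wrist view the rim (columns 304-345) is centred between the fingers (217-430) and runs parallel to the pads. I lower and grip at the top.

```bash
cat >> h.py <<'E'
import json
def phi_act():
    d=np.array(read_eef_pos())-SC; Rs=R.from_euler('z',YAW).as_matrix(); l=Rs.T@d
    z=Rs.T@R.from_quat(read_tcp_rot()).as_matrix()[:,2]
    return np.arctan2(-l[1],l[2]), np.hypot(l[1],l[2]), np.arctan2(z[1],-z[2]), l[0]
def sample(tag,n=4,dt=.02,f="log.jsonl"):
    Fs=[];Ts=[]
    for i in range(n):
        Fs.append(read_ft_force());Ts.append(read_ft_torque()); 
        if i<n-1: pause(dt)
    Rs=R.from_euler('z',YAW).as_matrix()
    a=phi_act(); F=Rs.T@np.mean(Fs,0);T=Rs.T@np.mean(Ts,0); 
    rec=dict(tag=tag,t=read_time_s(),phi=a[0],r=a[1],phio=a[2],lx=a[3],F=F.tolist(),T=T.tolist(),Fsd=np.std(Fs,0).tolist(),Tsd=np.std(Ts,0).tolist(),p=np.array(read_eef_pos()).tolist())
    open(f,"a").write(json.dumps(rec)+"\n")
    u=np.array([0,-np.sin(a[0]),np.cos(a[0])])*a[1]
    print(tag,"t%.2f phi %.2f/%.2f r%.4f"%(rec['t'],np.degrees(a[0]),np.degrees(a[2]),a[1]),"F",F.round(2),"T",T.round(3),"Mx_tcp %.3f rxF %.3f"%((np.cross(u,F)+T)[0],np.cross(u,F)[0]))
    return rec
def arc(phi,speed=.06,r=.09):
    p,q=rimpose(phi,r); movel(p.tolist(),q.tolist(),speed=speed)
E
python3 - <<'E'
from h import *
np.set_printoptions(precision=3,suppress=True)
print(proj("wrist",[SC+R.from_euler('z',YAW).apply([0,s*.1,0]) for s in(1,-1)]), proj("wrist",[SC+R.from_euler('z',YAW).apply([s*.015,0,.1]) for s in(1,-1)]))
move_j([0.64,0.33,-0.45,1.6,0.15,1.24,-0.01])
p,q=rimpose(0,.16); move_ptp(p.tolist(),q.tolist()); print(read_qpos())
movel(rimpose(0,.09)[0].tolist(),q.tolist(),speed=.12)
pause(.2);sample("free",6); move_gripper(0.0,60); print(read_finger_gap())
pause(.1);sample("grip",6)
for n in("scene","wrist"): cv2.imwrite(f"pics/{n}5.png",read_camera(n)[:,:,::-1])
E
```

```text
[[323.628  93.59 ]
 [323.546 299.794]] [[345.252 237.934]
 [302.099 237.926]]
[ 0.638  0.336 -0.454  1.597  0.152  1.245 -0.012]
free t17.65 phi 0.05/-0.02 r0.0910 F [-0.2   0.37 -0.05] T [-0.007  0.011  0.004] Mx_tcp -0.040 rxF -0.033
0.029124653420253138
grip t18.38 phi -0.00/0.00 r0.0902 F [0.39 0.29 1.22] T [ 0.02  -0.07  -0.122] Mx_tcp -0.006 rxF -0.026
```

View pics/scene5.png

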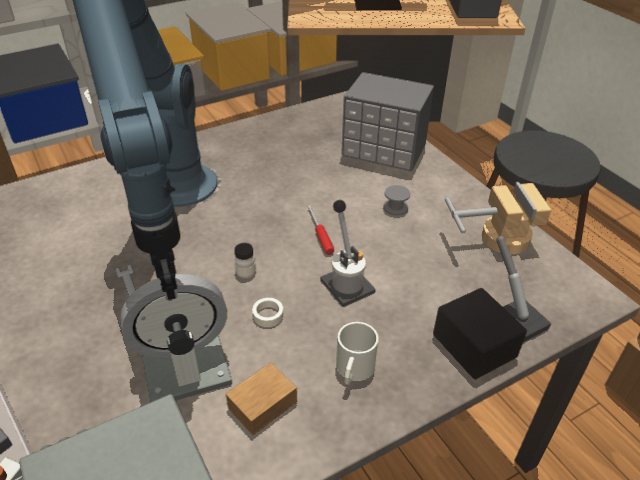

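View pics/wrist5.png

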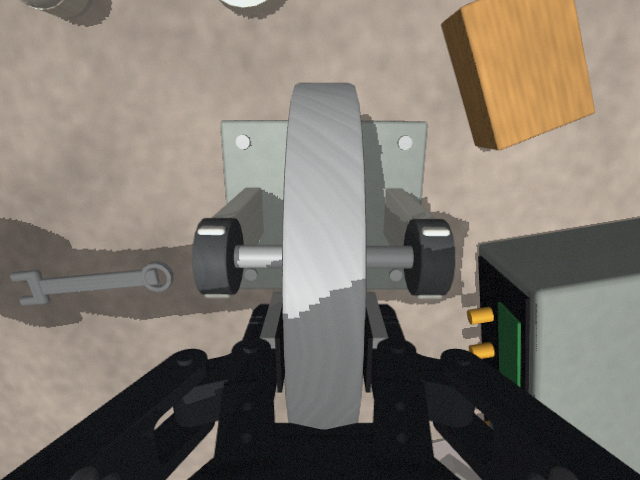

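Gripped, with a gap of 29 mm. The predicted rim ends were a few pixels off, so I refine the wheel centre from the silhouette. This needs no robot time.

```bash
python3 - <<'E'
from h import *
P=camera_params("wrist")
Rs=R.from_euler('z',YAW)
a=np.linspace(0,2*np.pi,721)
for dy in(-.006,-.003,0,.003):
    row=[]
    for x in(-.015,.015):
        X=SC+Rs.apply(np.c_[x+0*a,dy+.1*np.cos(a),.1*np.sin(a)])
        row.append(proj("wrist",X,P)[:,1].min().round(1))
    print(dy,row, proj("wrist",[SC+Rs.apply([x,dy+y,-.117]) for x in(-.09,.09) for y in(.08,-.08)],P).round(1).tolist())
im=cv2.imread("pics/wrist5.png",0); print(im[70:100:1,325].tolist()); print(im[105:135,240].tolist(), im[180,205:240].tolist(),im[170,410:440].tolist())
E
```

```text
-0.006 [np.float64(89.6), np.float64(89.6)] [[218.8, 125.1], [232.7, 293.1], [427.5, 125.1], [413.7, 293.0]]
-0.003 [np.float64(83.5), np.float64(83.5)] [[218.5, 121.4], [232.5, 290.3], [427.8, 121.4], [413.9, 290.3]]
0 [np.float64(77.3), np.float64(77.3)] [[218.2, 117.8], [232.2, 287.6], [428.1, 117.8], [414.2, 287.5]]
0.003 [np.float64(70.9), np.float64(70.9)] [[217.9, 114.1], [232.0, 284.8], [428.3, 114.1], [414.4, 284.8]]
[167, 170, 168, 167, 169, 168, 168, 171, 173, 171, 170, 172, 148, 108, 109, 112, 111, 117, 120, 119, 119, 122, 120, 124, 131, 130, 129, 135, 136, 137]
[171, 171, 172, 170, 169, 167, 172, 167, 169, 169, 165, 166, 166, 166, 163, 119, 138, 159, 172, 181, 180, 180, 183, 179, 182, 180, 181, 184, 182, 182] [168, 171, 168, 168, 167, 168, 170, 167, 168, 167, 167, 169, 167, 169, 168, 166, 164, 163, 162, 142, 144, 165, 177, 177, 176, 178, 179, 177, 180, 180, 178, 178, 179, 178, 176] [166, 164, 162, 164, 162, 162, 161, 162, 161, 164, 159, 160, 140, 133, 153, 168, 169, 170, 168, 167, 171, 164, 166, 165, 164, 163, 163, 163, 165, 164]
```

The rim edge and the plate edge both put the true centre about 2 mm further to -y. I use that and rotate the grasp pose rigidly about the corrected axle. I start turning in the + direction.

```bash
cat >> h.py <<'E'
SC=SC+R.from_euler('z',YAW).apply([0,-.002,0])
def arc(th,speed=.06,g=(0,.002,.0902),phig=0.0):
    Rs=R.from_euler('z',YAW)
    p=SC+(Rs*R.from_euler('x',th)).apply(g); _,q=rimpose(th+phig)
    movel(p.tolist(),q.tolist(),speed=speed)
E
python3 - <<'E'
from h import *
for d in (2,4,7,10,20,30,40,50):
    arc(np.radians(d)); sample("+",3,.02)
cv2.imwrite("pics/scene6.png",read_camera("scene")[:,:,::-1])
E
```

```text
+ t18.77 phi 0.32/2.02 r0.0903 F [0.95 0.85 1.1 ] T [ 0.24  -0.162 -0.097] Mx_tcp 0.162 rxF -0.077
+ t19.05 phi 2.17/4.02 r0.0903 F [1.27 2.55 0.7 ] T [ 0.439 -0.173 -0.275] Mx_tcp 0.206 rxF -0.233
+ t19.33 phi 5.34/6.94 r0.0903 F [0.66 2.11 1.66] T [ 0.327 -0.167 -0.232] Mx_tcp 0.124 rxF -0.203
+ t19.62 phi 8.19/9.93 r0.0904 F [1.43 3.03 1.99] T [ 0.592 -0.124 -0.253] Mx_tcp 0.296 rxF -0.297
+ t20.06 phi 20.04/19.64 r0.0904 F [ 2.55 -0.97 -0.21] T [-0.74  -0.298 -0.776] Mx_tcp -0.651 rxF 0.089
+ t20.50 phi 28.92/29.71 r0.0904 F [ 1.47 -0.94  1.75] T [-0.695 -0.083 -0.755] Mx_tcp -0.697 rxF -0.002
+ t20.94 phi 38.61/39.78 r0.0903 F [ 0.55 -1.62  1.55] T [-0.682  0.051 -0.673] Mx_tcp -0.655 rxF 0.027
+ t21.38 phi 48.77/49.82 r0.0902 F [ 0.58 -2.35  2.07] T [-0.811  0.063 -0.487] Mx_tcp -0.812 rxF -0.001
```

View pics/scene6.png

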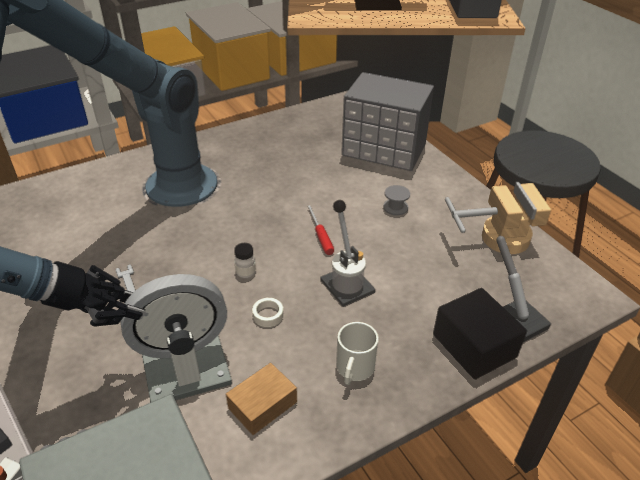

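The wrist is swung over to the -y side with the wheel still held and everything else undisturbed. The moments at 20-50° look odd, so I check settled readings and whether disc and rim moved, using the bolts.

```bash
python3 - <<'E'
from h import *
np.set_printoptions(precision=3,suppress=True)
pause(.3); sample("hold",5); print(read_qpos(),read_effort(),read_finger_gap())
im=read_camera("scene");cv2.imwrite("pics/scene6b.png",im[:,:,::-1])
def rect(src,out):
    im=cv2.imread(src); Rs=R.from_euler('z',YAW)
    n=300; s=.11
    g=(np.arange(n)-n/2)/(n/2)*s
    Y,Z=np.meshgrid(-g,-g) # viewed from +x looking -x: right = +y ; 
    Y=-Y
    X=SC+Rs.apply(np.c_[np.full(Y.size,.013),Y.ravel(),Z.ravel()])
    m=proj("scene",X).astype(np.float32).reshape(n,n,2)
    cv2.imwrite(out,cv2.remap(im,m[...,0],m[...,1],cv2.INTER_CUBIC))
rect("pics/scene0.png","pics/r0.png");rect("pics/scene6b.png","pics/r6.png")
cv2.imwrite("pics/r06.png",np.hstack([cv2.imread("pics/r0.png"),cv2.imread("pics/r6.png")]))
E
```

```text
hold t21.80 phi 48.78/49.93 r0.0902 F [ 0.89 -2.02  1.24] T [-1.025  0.047 -0.474] Mx_tcp -0.989 rxF 0.036
[ 1.082  0.781 -0.575  1.442 -0.395  1.411  0.547] [ -1.679 -51.049 -11.714 -18.481  -2.27    1.942   0.331] 0.02892792774039998
```

View pics/r06.png

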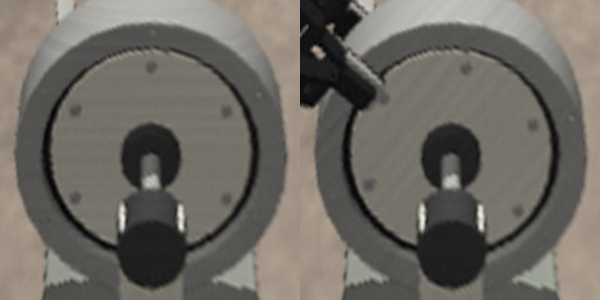

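Seen from +x, the disc bolts show it has turned about 50° counterclockwise along with the hand, so almost no twist remains. I'll build a precise bolt-angle measurement, which gives the twist from vision.

```bash
cat >> h.py <<'E'
def polar(im,r0=.05,r1=.072,x=.011,na=1440,nr=23,c=None):
    c=SC if c is None else c; Rs=R.from_euler('z',YAW)
    a=np.arange(na)*2*np.pi/na; r=np.linspace(r0,r1,nr); A,Q=np.meshgrid(a,r)
    # angle a = right-handed about x measured from top: dir (0,-sin,cos)
    X=c+Rs.apply(np.c_[np.full(A.size,x),(-Q*np.sin(A)).ravel(),(Q*np.cos(A)).ravel()])
    m=proj("scene",X).astype(np.float32).reshape(nr,na,2)
    g=cv2.cvtColor(im,cv2.COLOR_RGB2GRAY)
    return cv2.remap(g,m[...,0],m[...,1],cv2.INTER_CUBIC).astype(float)
def diskang(im,guess_deg,rows=None,verbose=False,tol=9):
    P=polar(im); p=P.min(0) if rows is None else P[rows].mean(0)
    from scipy.ndimage import median_filter,gaussian_filter1d
    d=median_filter(p,181,mode='wrap')-gaussian_filter1d(p,6,mode='wrap')
    res=[]
    for k in range(6):
        g=(guess_deg+60*k)%360; i=np.arange(int((g-tol)*4),int((g+tol)*4)+1)
        w=d[i%1440]; j=np.argmax(w)
        if 0<j<len(i)-1 and 6<w[j]<45:
            s=np.abs(np.arange(len(w))-j)<=14; ww=np.clip(w[s]-w[j]*.4,0,None)
            res.append(((i[s]*ww).sum()/ww.sum()/4-g,w[j],g))
    if verbose: print([(round((gg+e)%360,1),round(e,2),round(h,1)) for e,h,gg in res])
    return (guess_deg+np.median([e for e,_,_ in res]) if res else None), res
E
python3 - <<'E'
from h import *
for f,g in(("scene0",0),("scene3",0),("scene6",48),("scene6b",48)):
    im=cv2.imread(f"pics/{f}.png")[:,:,::-1].copy()
    P=polar(im); cv2.imwrite(f"pics/pol_{f}.png",cv2.resize(P,(720,92)))
    print(f,diskang(im,g,verbose=True)[0])
cv2.imwrite("pics/pol.png",np.vstack([cv2.imread(f"pics/pol_{f}.png") for f in("scene0","scene6b")]))
E
```

```text
[(np.float64(5.2), np.float64(5.16), np.float64(10.3)), (np.float64(63.8), np.float64(3.77), np.float64(12.1)), (np.float64(124.1), np.float64(4.12), np.float64(31.9)), (np.float64(235.8), np.float64(-4.18), np.float64(29.5)), (np.float64(294.6), np.float64(-5.41), np.float64(8.8))]
scene0 3.7677902811367403
[(np.float64(4.8), np.float64(4.76), np.float64(9.5)), (np.float64(63.6), np.float64(3.61), np.float64(12.2)), (np.float64(124.2), np.float64(4.2), np.float64(32.7)), (np.float64(236.0), np.float64(-4.05), np.float64(30.3)), (np.float64(294.6), np.float64(-5.36), np.float64(8.8))]
scene3 3.6063101422538324
[(np.float64(114.5), np.float64(6.52), np.float64(29.4)), (np.float64(226.7), np.float64(-1.25), np.float64(29.7)), (np.float64(284.4), np.float64(-3.64), np.float64(15.4)), (np.float64(350.4), np.float64(2.44), np.float64(14.7))]
scene6 48.595391941841115
[(np.float64(114.5), np.float64(6.48), np.float64(29.4)), (np.float64(226.8), np.float64(-1.22), np.float64(31.1)), (np.float64(284.4), np.float64(-3.62), np.float64(14.8)), (np.float64(350.6), np.float64(2.59), np.float64(15.0))]
scene6b 48.68376063666541[ WARN:0@0.117] global loadsave.cpp:1063 imwrite_ Unsupported depth image for selected encoder is fallbacked to CV_8U.
```

View pics/pol.png

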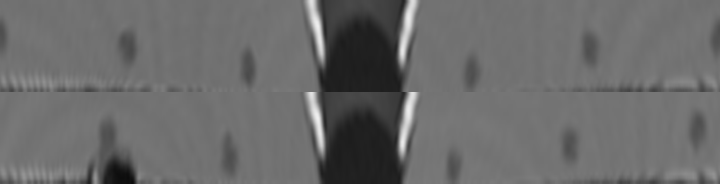

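```bash
cat >> h.py <<'E'
import os
BC=np.load("bc.npy") if os.path.exists("bc.npy") else np.array([0,-.003,.062])
def rectim(im,n=720,s=.09,x=.011):
    Rs=R.from_euler('z',YAW); g=((np.arange(n)+.5)/n*2-1)*s
    Y,Z=np.meshgrid(g,-g)
    X=SC+Rs.apply(np.c_[np.full(Y.size,x),Y.ravel(),Z.ravel()])
    m=proj("scene",X).astype(np.float32).reshape(n,n,2)
    gr=cv2.cvtColor(im,cv2.COLOR_RGB2GRAY)
    return cv2.GaussianBlur(cv2.remap(gr,m[...,0],m[...,1],cv2.INTER_CUBIC),(0,0),4).astype(np.float32)
def blobs(im,guess_deg,rad=.009,n=720,s=.09):
    g=rectim(im,n,s); out=[]
    bg=cv2.medianBlur(g.astype(np.uint8),101).astype(np.float32); d=bg-g
    cc=(np.arange(n)+.5)/n*2*s-s
    Y,Z=np.meshgrid(cc,-cc)
    for k in range(6):
        a=np.radians(guess_deg+60*k); y=BC[0]-BC[2]*np.sin(a); z=BC[1]+BC[2]*np.cos(a)
        for rr in (rad,.006,.006):
            m=(Y-y)**2+(Z-z)**2<rr**2
            w=np.where(m,d,0); w=np.clip(w-.45*w.max(),0,None)
            y,z=(Y*w).sum()/w.sum(),(Z*w).sum()/w.sum()
        out.append((k,y,z,np.where(m,d,0).max(), g[m].min(), d[m].min()))
    return out
def disc(im,guess_deg,verbose=False):
    r=[]
    for k,y,z,h,gm,dm in blobs(im,guess_deg):
        dy,dz=y-BC[0],z-BC[1]; rr=np.hypot(dy,dz); a=np.degrees(np.arctan2(-dy,dz)); e=(a-guess_deg-60*k+30)%60-30
        ok=8<h<50 and abs(rr-BC[2])<.003 and dm>-12
        r.append((round(guess_deg+e,2),round(rr*1e3,1),round(float(h),0),round(float(dm)),bool(ok)))
    g=[v[0] for v in r if v[4]]
    if verbose: print(r)
    return (float(np.median(g)) if g else None),len(g)
E
python3 - <<'E'
from h import *
import h
from scipy.optimize import least_squares
im=cv2.imread("pics/scene0.png")[:,:,::-1].copy()
b=[v for v in blobs(im,0) if v[0]!=3]
for v in b: print([round(float(q),4) for q in v])
def f(p): return np.concatenate([[p[0]-p[2]*np.sin(np.radians(60*v[0])+p[3])-v[1],p[1]+p[2]*np.cos(np.radians(60*v[0])+p[3])-v[2]] for v in b])
s=least_squares(f,[0,0,.06,0]);print(s.x,np.abs(s.fun).max())
h.BC=s.x[:3];np.save("bc.npy",s.x[:3])
for n,g in(("scene0",0),("scene3",0),("scene5",0),("scene6",50),("scene6b",50)):
    print(n,disc(cv2.imread(f"pics/{n}.png")[:,:,::-1].copy(),g,True))
E
```

```text
[0.0, 0.0006, 0.0588, 32.0, 81.0, -1.0]
[1.0, -0.055, 0.0269, 34.0, 78.0, -2.0]
[2.0, -0.055, -0.0372, 34.0, 78.0, -20.0]
[4.0, 0.0557, -0.038, 31.0, 82.0, -13.0]
[5.0, 0.0559, 0.026, 32.0, 82.0, -7.0]
[ 0.00036715 -0.005522    0.06403265 -0.00550717] 0.0002945637495786052
[(np.float64(-0.17), np.float64(64.3), 32.0, -1, True), (np.float64(-0.32), np.float64(64.1), 34.0, -2, True), (np.float64(-0.22), np.float64(63.8), 34.0, -20, False), (np.float64(-0.19), np.float64(60.6), 2.0, -2, False), (np.float64(-0.41), np.float64(64.1), 31.0, -13, False), (np.float64(-0.45), np.float64(63.8), 32.0, -7, True)]
scene0 (-0.32, 3)
[(np.float64(-0.17), np.float64(64.3), 33.0, -1, True), (np.float64(-0.36), np.float64(64.1), 34.0, -2, True), (np.float64(-0.22), np.float64(63.7), 34.0, -19, False), (np.float64(1.15), np.float64(61.8), 2.0, -1, False), (np.float64(-0.3), np.float64(64.1), 32.0, -13, False), (np.float64(-0.41), np.float64(63.9), 33.0, -7, True)]
scene3 (-0.36, 3)
[(np.float64(-1.11), np.float64(67.7), 70.0, 11, False), (np.float64(-0.3), np.float64(64.1), 35.0, -3, True), (np.float64
[... 241 characters left out ...]
64(52.78), np.float64(72.3), 48.0, -3, False), (np.float64(50.02), np.float64(63.6), 31.0, -13, False), (np.float64(45.27), np.float64(54.6), 14.0, -96, False), (np.float64(49.88), np.float64(64.1), 34.0, -13, False), (np.float64(49.67), np.float64(64.1), 32.0, -9, True), (np.float64(49.98), np.float64(64.0), 34.0, 0, True)]
scene6 (49.825, 2)
[(np.float64(52.91), np.float64(72.3), 50.0, -1, False), (np.float64(50.08), np.float64(63.6), 31.0, -13, False), (np.float64(45.63), np.float64(54.5), 14.0, -89, False), (np.float64(49.91), np.float64(64.2), 34.0, -15, False), (np.float64(49.62), np.float64(64.1), 33.0, -9, True), (np.float64(50.0), np.float64(64.0), 34.0, 0, True)]
scene6b (49.81, 2)
```

The bolt fit is good to about 0.1°, with a zero offset of -0.32°. Now I sweep, logging hand angle, disc angle and force at each step.

```bash
sed -i 's/dm>-12/dm>-25/' h.py; cat >> h.py <<'E'
def meas(tag,guess,save=None):
    a=phi_act(); F=np.mean([read_ft_force() for _ in range(2)],0)
    im=read_camera("scene"); t=read_time_s()
    fn=f"pics/m_{int(t*100)}.png"; cv2.imwrite(fn,im[:,:,::-1])
    d,n=disc(im,guess)
    Rs=R.from_euler('z',YAW).as_matrix(); F=Rs.T@F
    Mf=-np.cross(np.array([0,-np.sin(a[0]),np.cos(a[0])])*a[1],F)[0]
    hand=np.degrees(a[2]); dd=None if d is None else d+.32
    tw=None if d is None else hand-dd
    rec=dict(tag=tag,t=t,hand=hand,disc=dd,n=n,tw=tw,Mv=None if tw is None else np.radians(tw)*2.5,Mf=Mf,fn=fn,T=(Rs.T@np.array(read_ft_torque())).tolist(),F=F.tolist())
    open("sweep.jsonl","a").write(json.dumps(rec)+"\n")
    print(tag,"t%.1f hand %.2f disc %s n%d Mv %s Mf %.3f"%(t,hand,None if d is None else round(dd,2),n,None if tw is None else round(rec['Mv'],3),Mf))
    return rec
E
python3 - <<'E'
from h import *
g=50
meas("hold",50)
for d in (60,70,80,90):
    arc(np.radians(d),.08); r=meas("+",d-3); 
for d in (87,84,80,76,70,60,50,40): 
    arc(np.radians(d),.08); r=meas("-",d+4)
E
```

```text
hold t21.9 hand 49.94 disc 50.23 n4 Mv -0.012 Mf -0.020
+ t22.3 hand 60.09 disc 62.4 n5 Mv -0.101 Mf -0.108
+ t22.7 hand 69.96 disc 72.3 n5 Mv -0.102 Mf -0.198
+ t23.1 hand 79.97 disc 82.66 n5 Mv -0.117 Mf -0.227
+ t23.5 hand 90.01 disc 91.36 n4 Mv -0.059 Mf 0.020
- t23.8 hand 86.73 disc 91.41 n4 Mv -0.204 Mf -0.242
- t24.1 hand 83.90 disc 91.37 n4 Mv -0.326 Mf -0.267
- t24.4 hand 79.97 disc 91.36 n4 Mv -0.497 Mf -0.485
- t24.7 hand 75.97 disc 87.53 n4 Mv -0.504 Mf -0.585
- t25.0 hand 70.08 disc 79.87 n5 Mv -0.427 Mf -0.563
- t25.4 hand 60.22 disc 66.84 n5 Mv -0.289 Mf -0.122
- t25.8 hand 50.21 disc 57.57 n4 Mv -0.321 Mf -0.139
- t26.2 hand 40.19 disc 47.18 n4 Mv -0.305 Mf -0.141
```

Vision and force agree, but at that speed the disc coasts past the hand's stop, so these are not at the friction limit. I re-measure with slow steps.

```bash
python3 - <<'E'
from h import *
last=47
for d in (32,24,16,8,0,-8,-16,-24,-32,-40,-48):
    arc(np.radians(d),.025); r=meas("-s",d+7)
E
```

```text
-s t26.9 hand 32.00 disc 42.03 n4 Mv -0.438 Mf 0.034
-s t27.6 hand 24.02 disc 33.96 n4 Mv -0.433 Mf -0.161
-s t28.3 hand 16.05 disc 24.92 n3 Mv -0.387 Mf -0.142
-s t29.0 hand 8.07 disc 15.87 n3 Mv -0.34 Mf -0.246
-s t29.7 hand 0.08 disc 6.91 n4 Mv -0.298 Mf -0.188
-s t30.4 hand -7.92 disc -1.87 n4 Mv -0.264 Mf -0.237
-s t31.1 hand -15.92 disc -10.98 n4 Mv -0.215 Mf -0.188
-s t31.8 hand -23.93 disc -19.67 n5 Mv -0.186 Mf -0.126
-s t32.5 hand -32.01 disc -28.25 n4 Mv -0.164 Mf -0.172
-s t33.2 hand -40.08 disc -37.05 n5 Mv -0.132 Mf -0.256
-s t33.9 hand -48.16 disc -45.93 n4 Mv -0.097 Mf -0.073
```

The curve is smooth now. I fit it before moving on.

```bash
cat > fit.py <<'E'
from h import *
from scipy.optimize import least_squares
def fit(groups,fixG=None):
    # groups: list of (theta[],M[],sign) with own bias each
    def f(p):
        G,b=p[:2]; r=[]
        for i,(t,m,s) in enumerate(groups): r.append(m-(s*.3-G*np.sin(np.radians(t)+b)+p[2+i]))
        return np.concatenate(r+[[(G-.235)/.03*.01]]+[[.01*p[2+i]/.03] for i in range(len(groups))])
    return min((least_squares(f,[.235,b0]+[0]*len(groups)) for b0 in(-2,0,2)),key=lambda s:s.cost)
def load(tags,t0=0,t1=1e9):
    L=[json.loads(l) for l in open("sweep.jsonl")]
    L=[r for r in L if r["tag"] in tags and t0<=r["t"]<=t1 and r["Mv"] is not None]
    return np.array([r["disc"] for r in L]),np.array([r["Mv"] for r in L])
E
python3 - <<'E'
from fit import *
t,m=load(["-s"])
for k in (0,1,2):
    s=fit([(t[k:],m[k:],-1)]);J=s.jac;print(k,s.x[0],np.degrees(s.x[1]),s.x[2],"resid",s.fun[:-2].round(3), "sd deg",np.degrees(np.sqrt(np.linalg.inv(J.T@J)[1,1])*.01))
E
```

```text
0 0.2534553104971896 -7.277457030711604 -0.004072604328245323 resid [ 0.011 -0.016 -0.006  0.002  0.005 -0.     0.009  0.003 -0.007 -0.005
  0.004] sd deg 5.038719493800714
1 0.2609542586306096 -9.946971488323992 -0.017234296583465623 resid [-0.01  -0.002  0.004  0.006 -0.     0.009  0.002 -0.008 -0.006  0.004] sd deg 5.198372665521038
2 0.25257186209507826 -7.828229403497548 -0.0054270461053033325 resid [-0.007  0.     0.004 -0.001  0.009  0.003 -0.007 -0.005  0.004] sd deg 5.737058068695428
```

The ballast starts about 8° to the + y side of the top (β ≈ -8°), so the target is around disc = -172°. I continue in the - direction, which gives more data, then regrasp.

```bash
python3 - <<'E'
from h import *
for d in (-60,-72,-84):
    arc(np.radians(d),.035); r=meas("-s",d+1)
print(read_qpos(), read_finger_gap())
q0=read_qpos()
for ph in (25,0):
  for rr in(.14,.09): print(ph,inverse_kinematics(*[a.tolist() for a in rimpose(np.radians(ph),rr)]))
im=read_camera("wrist");cv2.imwrite("pics/w7.png",im[:,:,::-1])
from fit import *
t,m=load(["-s"]); s=fit([(t,m,-1)]);print(s.x[0],np.degrees(s.x[1]),s.x[2],s.fun.round(3))
E
```

```text
-s t34.7 hand -60.25 disc -58.75 n5 Mv -0.065 Mf -0.112
-s t35.4 hand -72.28 disc -70.99 n5 Mv -0.056 Mf -0.067
-s t36.1 hand -84.29 disc -82.93 n5 Mv -0.059 Mf -0.011
[-0.2401134   0.93364487 -0.11455009  1.61867158  1.15943922  1.81238869
 -1.07539779] 0.029151054841387487
25 [ 0.68515588  0.46309417 -0.17110855  1.52179643 -0.34098572  1.33521579
  0.46507874]
25 [ 0.76641314  0.50243151 -0.31710622  1.57897388 -0.28051303  1.23082399
  0.42004912]
0 [ 0.52181817  0.33195132 -0.30259777  1.62549919  0.10438361  1.20005412
  0.02688536]
0 [ 0.54874475  0.37902557 -0.33782308  1.67532084  0.13730661  1.11059841
  0.00199544]
0.25504558826729734 -8.367609313080278 -0.008197251280099115 [ 0.012 -0.015 -0.006  0.001  0.004 -0.001  0.008  0.003 -0.008 -0.006
  0.004  0.008  0.001 -0.006  0.007 -0.003]
```

View pics/w7.png

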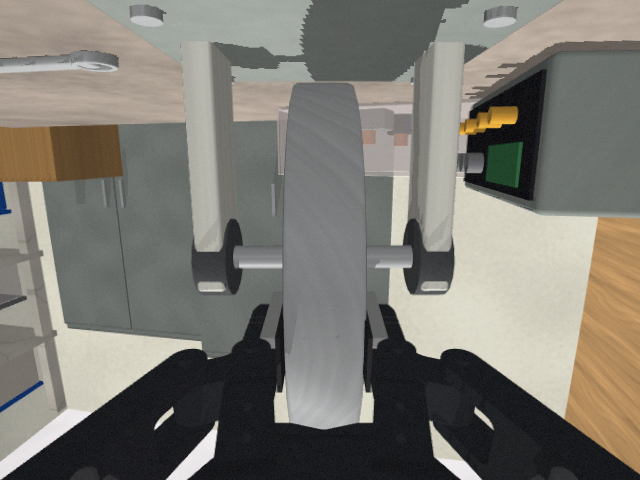

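```bash
cp $(ls -t pics/m_*.png|head -1) pics/s7.png
```

```text
(no output)
```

View pics/s7.png

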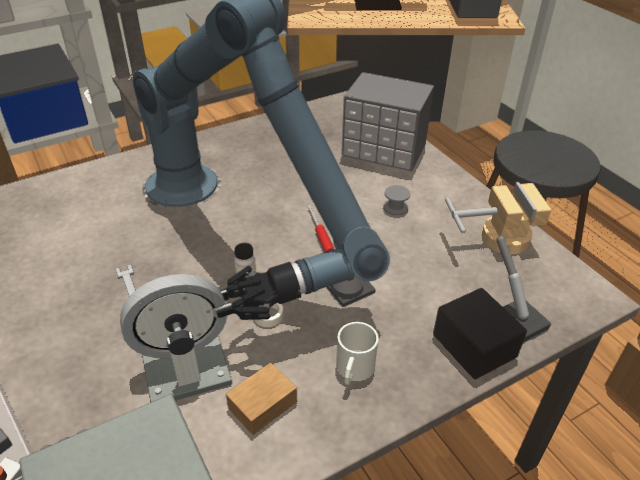

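In this pose the arm's wrist joint is near the oiler, at about (365,255) in the scene view. I check the clearance from the top camera before moving.

```bash
python3 - <<'E'
from h import *
im=read_camera("top");cv2.imwrite("pics/top7.png",im[:,:,::-1]); print(read_effort())
cv2.imwrite("pics/s7c.png",cv2.resize(cv2.imread("pics/s7.png")[180:320,230:410],None,fx=4,fy=4,interpolation=cv2.INTER_CUBIC))
print(tip_of("top","lever_knob"), proj("scene",[[.521,.198,.206],[.567,.1975,.0],[.567,.1975,.095]]))
E
```

```text
[-1.26358218e+00 -5.20268583e+01 -2.38397933e-02 -1.06704175e+01
  4.50216327e-01  3.56628433e+00  7.68000749e-02]
[{'at': [275.8, 241.4], 'confidence': 0.49}] [[338.97324497 204.3687959 ]
 [346.20389798 284.607746  ]
 [347.89522914 254.79195857]]
```

View pics/top7.png

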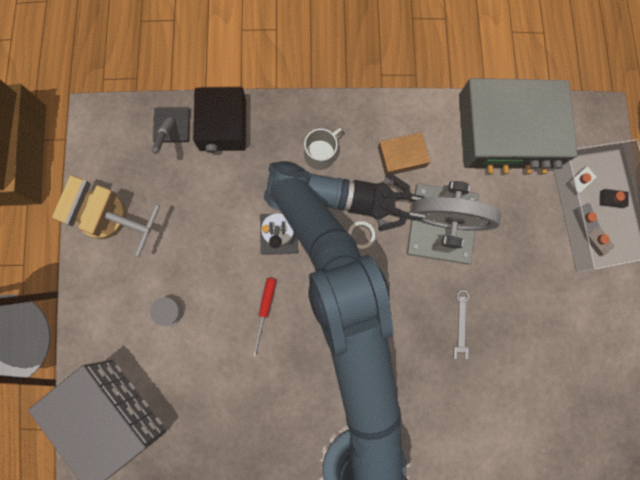

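View pics/s7c.png

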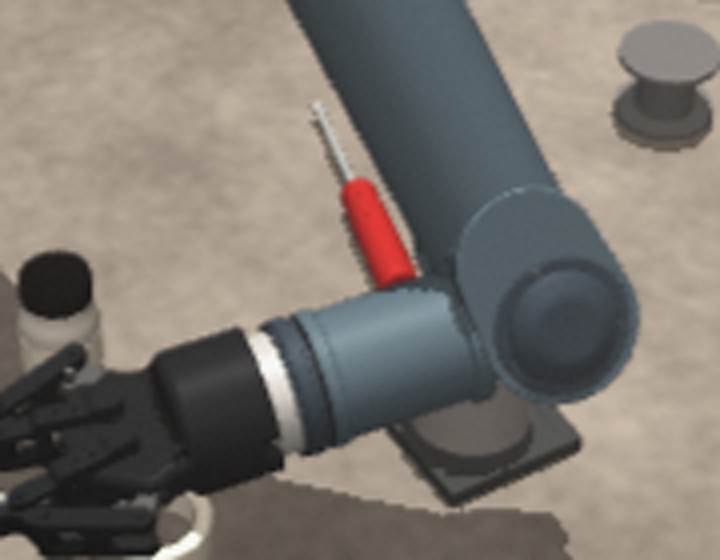

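From the top the ball is still at rest (275,241), the same as at the start, so the lever wasn't touched, but the clearance is small. I won't go further that way. I open the jaws, arc back over the wheel around the rim to +45°, and regrasp, so the final turn ends near -45° with the arm well clear.

```bash
python3 - <<'E'
from h import *
np.set_printoptions(precision=3,suppress=True)
move_gripper(.06,60)
d,n=disc(read_camera("scene"),-83); print("disc after release",d+.32,n,read_ft_force(),read_time_s())
for a in (-60,-30,0,25,45): arc(np.radians(a),.2,g=(0,0,.096))
arc(np.radians(45),.1,g=(0,0,.0902)); 
d,n=disc(read_camera("scene"),-83,True); print(d+.32,n)
move_gripper(0,60)
print(read_finger_gap()); pause(.1); meas("grip2",-83); print(read_qpos(),read_time_s())
E
```

```text
disc after release -82.92 5 [-0.655  1.038  0.235] 36.7417
[(np.float64(-83.85), np.float64(64.2), 32.0, -15, True), (np.float64(-83.32), np.float64(64.1), 32.0, 2, True), (np.float64(-83.22), np.float64(64.4), 35.0, -7, True), (np.float64(-83.49), np.float64(63.4), 36.0, -12, True), (np.float64(-86.41), np.float64(74.0), 69.0, -30, False), (np.float64(-82.82), np.float64(64.2), 29.0, -14, True)]
-83.0 5
0.028976726639372206
grip2 t40.6 hand 45.03 disc -82.95 n5 Mv 5.584 Mf 0.192
[ 1.046  0.725 -0.547  1.468 -0.37   1.373  0.526] 40.575
```

```bash
python3 - <<'E'
from h import *
OFF=127.98
for h in (41,33,22,11,0,-11,-22,-30,-38,-44,-50):
    arc(np.radians(h-45),.03,g=R.from_euler('x',np.radians(45)).apply([0,0,.0902]),phig=np.radians(45))
    a=h-OFF; r=meas("-s2",a+(2 if h>-20 else 4)); 
from fit import *
t,m=load(["-s"]); t2,m2=load(["-s2"]); m2=m2-np.radians(OFF)*2.5
for k in (2,3):
  s=fit([(t,m,-1),(t2[k:],m2[k:],-1)]);J=s.jac
  print(s.x[0],np.degrees(s.x[1]),s.x[2:],s.fun.round(3),np.degrees(np.sqrt(np.linalg.inv(J.T@J)[1,1])*.01))
print(m2.round(3))
E
```

```text
-s2 t41.0 hand 40.93 disc -87.72 n4 Mv 5.614 Mf 0.065
-s2 t41.6 hand 33.02 disc -94.46 n4 Mv 5.562 Mf -0.024
-s2 t42.4 hand 22.09 disc -104.81 n3 Mv 5.537 Mf -0.088
-s2 t43.1 hand 11.08 disc -115.21 n4 Mv 5.51 Mf -0.087
-s2 t43.9 hand 0.06 disc -125.62 n4 Mv 5.484 Mf -0.218
-s2 t44.7 hand -10.97 disc -135.86 n4 Mv 5.449 Mf -0.269
-s2 t45.5 hand -22.00 disc -146.03 n4 Mv 5.412 Mf -0.375
-s2 t46.1 hand -30.03 disc -153.7 n3 Mv 5.396 Mf -0.429
-s2 t46.7 hand -38.06 disc -160.65 n4 Mv 5.349 Mf -0.371
-s2 t47.2 hand -44.08 disc -166.94 n4 Mv 5.361 Mf -0.408
-s2 t47.7 hand -50.11 disc -172.41 n4 Mv 5.336 Mf -0.431
0.24434069140868264 -4.2817594356100095 [0.00801877 0.01776384] [ 0.004 -0.02  -0.009  0.001  0.005  0.002  0.012  0.007 -0.003 -0.001
  0.007  0.009 -0.    -0.011  0.004 -0.004 -0.005 -0.009 -0.011  0.003
 -0.017  0.022  0.02   0.003  0.003  0.006] 1.8852262165026126
0.2434037666120912 -3.7964019394798925 [0.00980476 0.01598975] [ 0.003 -0.021 -0.009  0.001  0.006  0.002  0.013  0.007 -0.003 -0.001
  0.007  0.009 -0.001 -0.012 -0.003 -0.004 -0.008 -0.01   0.003 -0.017
  0.021  0.02   0.003  0.003  0.005] 2.1329538534061694
[ 0.029 -0.022 -0.047 -0.074 -0.1   -0.135 -0.172 -0.188 -0.235 -0.223
 -0.248]
```

The fit gives β between about -4° and -8°; the uncertainty is the per-grasp zero offset. I can pin that down offline from the rim bolts in the saved images.

```bash
python3 - <<'E'
from h import *
import glob
fs=["pics/scene0.png"]+sorted(glob.glob("pics/m_*.png"))[-6:]
rows=[]
for f in fs:
    P=polar(cv2.imread(f)[:,:,::-1].copy(),r0=.078,r1=.102,x=.015,nr=25,c=SC+np.array([0,0,-.005]))
    P=np.clip((P-60)*2.2,0,255); rows.append(cv2.resize(P.astype(np.uint8),(780,75)))
cv2.imwrite("pics/rimpol.png",np.vstack(rows))
a=rectim(cv2.imread("pics/scene0.png")[:,:,::-1].copy(),700,.115,.015)
im=cv2.imread("pics/scene0.png");g=cv2.resize(im[265:370,110:240],None,fx=5.5,fy=5.5,interpolation=cv2.INTER_CUBIC);g=np.clip((g.astype(float)-60)*2,0,255).astype(np.uint8)
cv2.imwrite("pics/s0big.png",g)
E
```

```text
(no output)
```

View pics/rimpol.png

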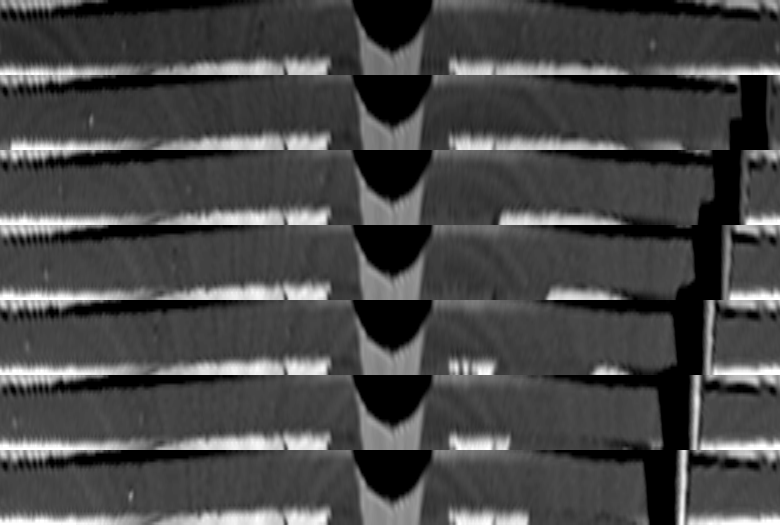

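View pics/s0big.png

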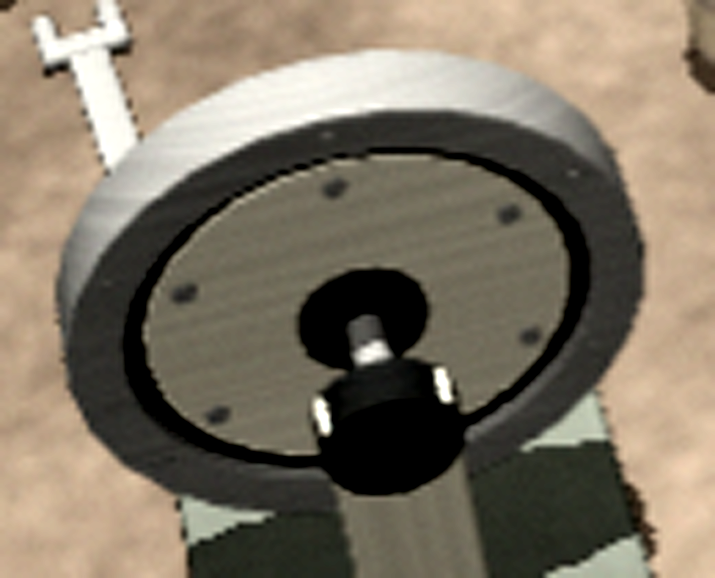

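```bash
cat > rim.py <<'E'
from h import *
from scipy.ndimage import map_coordinates,gaussian_filter
from scipy.optimize import minimize
Rs=R.from_euler('z',YAW)
P=camera_params("scene")
def hp(f):
    g=cv2.cvtColor(cv2.imread(f),cv2.COLOR_BGR2GRAY).astype(float)
    h=gaussian_filter(g,.5)-cv2.medianBlur(g.astype(np.uint8),5); return np.clip(h,0,25)
def score(frames,d,r,cy,cz):
    tot=0
    for H,ang in frames:
        a=np.radians(ang+d+60*np.arange(6))
        b=(np.degrees(a)%360); ok=(b<140)|(b>220)
        X=SC+Rs.apply(np.c_[np.full(6,.015),cy-r*np.sin(a),cz+r*np.cos(a)])[ok]
        q=proj("scene",X,P); v=map_coordinates(H,[q[:,1],q[:,0]],order=1); tot+=v.sum()
    return tot/len(frames)
E
python3 - <<'E'
from rim import *
free=[(hp(f"pics/{n}.png"),0.) for n in("scene0","scene2","scene3","scene4")]
L=[json.loads(l) for l in open("sweep.jsonl")]
g1=[(hp(r["fn"]),r["hand"]) for r in L if r["t"]<36.5]
g2=[(hp(r["fn"]),r["hand"]-127.98) for r in L if r["tag"]in("grip2","-s2")]
print(len(g1),len(g2))
ds=np.arange(-4,4.01,.2)
allf=free+g1+g2
best=[]
for r in np.arange(.086,.0945,.001):
  for cy in(-.002,-.001,0,.001,.002):
    for cz in(-.007,-.0055,-.004):
      for d in(-.8,-.4,0,.4):
        best.append((score(g1,d,r,BC[0]+cy,cz),r,cy,cz,d))
best.sort(reverse=True); print(best[:4])
_,r,cy,cz,_=best[0]
for nm,fr in(("free",free),("g1",g1),("g2",g2)):
    s=np.array([score(fr,d,r,BC[0]+cy,cz) for d in ds]); i=s.argmax(); w=np.clip(s-.5*s.max(),0,None)*(abs(ds-ds[i])<1.6)
    print(nm,"peak",ds[i],"centroid",(ds*w).sum()/w.sum(),s.round(1).tolist())
E
```

```text
27 12
[(np.float64(8.681419212644313), np.float64(0.093), 0, -0.004, 0.4), (np.float64(8.51549563494073), np.float64(0.093), -0.001, -0.004, 0.4), (np.float64(8.509877202787385), np.float64(0.093), -0.001, -0.004, 0), (np.float64(8.421308756337309), np.float64(0.093), 0, -0.004, 0)]
free peak -0.19999999999999662 centroid -0.3752840043026664 [2.3, 2.5, 3.0, 3.6, 4.1, 4.9, 5.8, 6.7, 7.7, 8.6, 8.8, 9.2, 9.7, 10.5, 11.3, 12.4, 11.9, 12.0, 12.5, 12.7, 12.2, 11.6, 10.9, 10.1, 9.1, 8.1, 6.9, 5.7, 4.8, 3.9, 3.1, 2.3, 1.7, 1.7, 1.6, 1.6, 1.5, 1.4, 1.3, 1.2, 1.1]
g1 peak 0.4000000000000039 centroid 0.5134153015383826 [8.2, 7.7, 7.1, 6.6, 5.9, 5.3, 4.8, 4.5, 4.4, 4.3, 4.5, 4.7, 5.1, 5.5, 5.9, 6.4, 6.9, 7.3, 7.8, 8.1, 8.4, 8.6, 8.7, 8.6, 8.6, 8.6, 8.7, 8.6, 8.3, 8.1, 7.9, 7.8, 7.7, 7.7, 7.7, 7.7, 7.5, 7.3, 7.1, 6.8, 6.4]
g2 peak -0.9999999999999973 centroid -0.957235445384766 [1.8, 2.1, 2.5, 2.9, 3.4, 4.0, 4.7, 5.3, 6.0, 6.6, 7.2, 7.8, 8.3, 8.7, 8.9, 9.1, 8.9, 8.6, 8.1, 7.6, 7.3, 7.2, 7.1, 6.9, 6.6, 6.5, 6.7, 6.9, 7.2, 7.6, 8.0, 8.4, 8.6, 8.7, 8.6, 8.1, 7.6, 7.0, 6.3, 5.7, 5.0]
```

```bash
cat >> rim.py <<'E'
def score(frames,d,r,cy,cz):
    tot=0;n=0
    for H,ang,hand in frames:
        a=np.radians(ang+d+60*np.arange(6)); b=(np.degrees(a)%360); ok=(b<130)|(b>230)
        if hand is not None: ok&=abs((b-hand+180)%360-180)>35
        X=SC+Rs.apply(np.c_[np.full(6,.015),cy-r*np.sin(a),cz+r*np.cos(a)])[ok]
        q=proj("scene",X,P); tot+=map_coordinates(H,[q[:,1],q[:,0]],order=1).sum(); n+=ok.sum()
    return tot/n
E
cat > rimfit.py <<'E'
from rim import *
free=[(hp(f"pics/{n}.png"),0.,None) for n in("scene0","scene2","scene3")]
L=[json.loads(l) for l in open("sweep.jsonl")]
g1=[(hp(r["fn"]),r["hand"],r["hand"]) for r in L if r["t"]<36.5]
g1a=[f for f,r in zip(g1,L) if r["t"]<26.5]; g1b=[f for f,r in zip(g1,L) if r["t"]>26.5]
g2=[(hp(r["fn"]),r["hand"]-127.98,r["hand"]) for r in L if r["tag"] in("grip2","-s2","+s2")]
ds=np.arange(-4,4.01,.2); best=[]
for r in np.arange(.089,.0955,.0005):
  for cy in(-.001,0,.001):
    for cz in(-.007,-.006,-.005,-.004):
      m=0
      for fr in (g1b,g2): m+=max(score(fr,d,r,BC[0]+cy,cz) for d in(-1.2,-.6,0,.6))
      best.append((m,r,cy,cz))
best.sort(reverse=True); print(best[:3])
_,r,cy,cz=best[0]
for nm,fr in(("free",free),("g1a",g1a),("g1b",g1b),("g2",g2)):
    s=np.array([score(fr,d,r,BC[0]+cy,cz) for d in ds]); i=s.argmax(); w=np.clip(s-.5*s.max(),0,None)*(abs(ds-ds[i])<2)
    print(nm,"peak",ds[i],"centroid",(ds*w).sum()/w.sum(),s.round(1).tolist())
E
python3 rimfit.py
```

```text
[(np.float64(3.4367863418158873), np.float64(0.0955), 0.001, -0.007), (np.float64(3.415485491093661), np.float64(0.0925), 0, -0.004), (np.float64(3.2735733776194165), np.float64(0.093), 0, -0.004)]
free peak -0.3999999999999968 centroid -0.28774757102113935 [1.8, 1.9, 2.1, 2.1, 1.9, 1.6, 1.3, 1.1, 1.0, 1.0, 1.0, 1.2, 1.4, 1.8, 2.2, 2.7, 3.2, 3.6, 3.9, 3.8, 3.5, 3.1, 2.7, 2.3, 2.1, 1.9, 1.7, 1.6, 1.4, 1.3, 1.3, 1.3, 1.2, 1.1, 1.1, 1.1, 1.1, 1.1, 1.2, 1.2, 1.2]
g1a peak 0.6000000000000041 centroid 0.3974366391364029 [1.1, 1.1, 1.0, 0.9, 0.9, 0.8, 0.8, 0.8, 0.9, 1.0, 1.1, 1.3, 1.4, 1.5, 1.6, 1.7, 1.8, 1.9, 1.9, 2.1, 2.3, 2.4, 2.4, 2.5, 2.3, 2.2, 2.0, 1.9, 1.7, 1.6, 1.4, 1.3, 1.2, 1.1, 1.0, 0.9, 0.9, 0.9, 1.0, 1.0, 1.0]
g1b peak -0.9999999999999973 centroid -1.2042198667705226 [0.9, 0.9, 1.0, 1.1, 1.1, 1.1, 1.1, 1.1, 1.2, 1.2, 1.2, 1.3, 1.3, 1.4, 1.5, 1.5, 1.5, 1.3, 1.2, 1.1, 1.0, 1.0, 0.9, 0.9, 1.0, 1.1, 1.1, 1.2, 1.3, 1.3, 1.4, 1.4, 1.3, 1.3, 1.3, 1.2, 1.2, 1.2, 1.1, 1.1, 1.1]
g2 peak 0.8000000000000043 centroid 0.8699260388029652 [1.2, 1.1, 1.2, 1.3, 1.3, 1.4, 1.4, 1.5, 1.5, 1.5, 1.4, 1.4, 1.4, 1.4, 1.5, 1.5, 1.6, 1.6, 1.7, 1.7, 1.8, 1.9, 1.9, 2.0, 2.0, 2.0, 2.0, 2.0, 2.0, 2.0, 1.9, 1.8, 1.7, 1.6, 1.4, 1.2, 1.1, 1.0, 0.9, 0.8, 0.7]
```

The rim specks are too faint to be decisive. I spend a few seconds sweeping slowly past the bottom and back, in both directions.

```bash
cat >> h.py <<'E'
OFF=127.98
def arc2(h,sp): arc(np.radians(h-45),sp,g=R.from_euler('x',np.radians(45)).apply([0,0,.0902]),phig=np.radians(45))
E
python3 - <<'E'
from h import *
for h in (-58,-66,-74):
    arc2(h,.03); meas("-s2",h-OFF+6.5)
g=None
for h in (-66,-59): 
    arc2(h,.04); meas("u",-193 if h==-66 else -192)
for h in (-52,-45,-38):
    arc2(h,.03); meas("+s2",h-OFF-7)
from fit import *
c=np.radians(OFF)*2.5
t,m=load(["-s"]); t2,m2=load(["-s2"]); t3,m3=load(["+s2"]); m2=m2-c;m3=m3-c; k=2
print(m2.round(3),m3.round(3),load(["u"])[1]-c)
def go(pb,which):
    def f(p):
        G,b,b1,b2=p; r=[]
        if 1 in which: r.append(m-(-.3-G*np.sin(np.radians(t)+b)+b1))
        if 2 in which: r.append(m2[k:]-(-.3-G*np.sin(np.radians(t2[k:])+b)+b2))
        if 3 in which: r.append(m3-(.3-G*np.sin(np.radians(t3)+b)+b2))
        return np.concatenate(r+[[(G-.235)/.03*.01,.01*b1/pb,.01*b2/pb]])
    s=least_squares(f,[.24,-.1,0,0]); print(pb,which,s.x[0].round(3),np.degrees(s.x[1]).round(2),s.x[2:].round(3),"rms",np.sqrt(np.mean(s.fun**2)).round(4)); return s
for pb in(.005,.015,.05):
    for w in((1,),(2,),(2,3),(1,2),(1,2,3)): s=go(pb,w)
print(s.fun.round(3))
E
```

```text
-s2 t48.4 hand -58.13 disc -179.18 n5 Mv 5.282 Mf -0.528
-s2 t49.0 hand -66.15 disc -186.41 n5 Mv 5.247 Mf -0.433
-s2 t49.6 hand -74.17 disc -193.67 n5 Mv 5.214 Mf -0.549
u t50.1 hand -66.03 disc -193.68 n5 Mv 5.57 Mf -0.268
u t50.6 hand -58.93 disc -191.15 n5 Mv 5.769 Mf 0.038
+s2 t51.1 hand -51.95 disc -185.53 n5 Mv 5.828 Mf 0.085
+s2 t51.7 hand -44.93 disc -179.2 n5 Mv 5.858 Mf 0.208
+s2 t52.3 hand -37.92 disc -172.67 n4 Mv 5.879 Mf 0.116
[ 0.029 -0.022 -0.047 -0.074 -0.1   -0.135 -0.172 -0.188 -0.235 -0.223
 -0.248 -0.302 -0.337 -0.37 ] [0.244 0.274 0.295] [-0.01423622  0.18487812]
0.005 (1,) 0.252 -6.75 [-0.002  0.   ] rms 0.0069
0.005 (2,) 0.251 -0.72 [0. 0.] rms 0.0106
0.005 (2, 3) 0.259 -2.74 [0. 0.] rms 0.014
0.005 (1, 2) 0.25 -3.83 [0.006 0.009] rms 0.0108
0.005 (1, 2, 3) 0.253 -4.82 [0.003 0.008] rms 0.0123
0.015 (1,) 0.254 -7.83 [-0.006  0.   ] rms 0.0068
0.015 (2,) 0.25 -1.28 [0.    0.003] rms 0.0105
0.015 (2, 3) 0.258 -2.86 [0.    0.001] rms 0.014
0.015 (1, 2) 0.247 -4.69 [0.006 0.016] rms 0.0097
0.015 (1, 2, 3) 0.252 -6.19 [-0.     0.015] rms 0.0118
0.05 (1,) 0.255 -8.54 [-0.009  0.   ] rms 0.0067
0.05 (2,) 0.247 -2.49 [-0.     0.008] rms 0.0105
0.05 (2, 3) 0.258 -3.09 [-0.     0.002] rms 0.014
0.05 (1, 2) 0.247 -5.12 [0.005 0.018] rms 0.0095
0.05 (1, 2, 3) 0.252 -6.82 [-0.002  0.017] rms 0.0117
[ 0.01  -0.016 -0.007  0.001  0.005  0.     0.01   0.004 -0.007 -0.004
  0.004  0.008 -0.    -0.009  0.001 -0.005 -0.004 -0.005 -0.004  0.011
 -0.007  0.032  0.031  0.007  0.003  0.001 -0.019 -0.017 -0.024  0.006
 -0.     0.003]
```

```bash
python3 - <<'E'
from fit import *
c=np.radians(127.98)*2.5
t,m=load(["-s"]); t2,m2=load(["-s2"]); t3,m3=load(["+s2"]); m2=m2-c;m3=m3-c; k=2
for pb in (.005,.015,.05):
    def f(p):
        G,b,b1,b2,D=p
        r=[m-(-D-G*np.sin(np.radians(t)+b)+b1),m2[k:]-(-D-G*np.sin(np.radians(t2[k:])+b)+b2),m3-(D-G*np.sin(np.radians(t3)+b)+b2)]
        return np.concatenate(r+[[(G-.235)/.03*.01,.01*b1/pb,.01*b2/pb]])
    s=least_squares(f,[.24,-.1,0,0,.3]);J=s.jac;print(pb,s.x.round(3),np.degrees(s.x[1]),np.sqrt(np.mean(s.fun**2)),"sd",np.degrees(np.sqrt(np.linalg.inv(J.T@J)[1,1])*.01))
E
```

```text
0.005 [ 0.246 -0.068 -0.003 -0.     0.287] -3.9060728380240217 0.009321876881146331 sd 0.9893817528529235
0.015 [ 0.247 -0.082 -0.008  0.002  0.286] -4.7239701832597545 0.009159122577634859 sd 1.5739558696588685
0.05 [ 0.247 -0.089 -0.009  0.004  0.286] -5.122700791863082 0.009102478292512848 sd 1.7850536272574216
```

With the drag left free, both grasps agree on β = -4.5 ± 1.5°, so the target is disc = -175.5°. I turn there, check, relax the twist and hold.

```bash
python3 - <<'E'
from h import *
arc2(-46,.06); arc2(-52.3,.03); r=meas("f",-174)
e=-175.5-r["disc"]
if e<-.4: arc2(-52.3+e,.02); r=meas("f",-175)
e=-175.5-r["disc"]
if e<-.4: arc2(read_tcp_rot() is None or np.degrees(phi_act()[2])+e,.02); r=meas("f",-175)
arc2(-47.5,.03); pause(.3); meas("relaxed",-175.5)
print(read_finger_gap(),read_ft_force(),read_time_s())
for n in("scene","top"): cv2.imwrite(f"pics/{n}9.png",read_camera(n)[:,:,::-1])
disc(read_camera("scene"),-175.5,True)
print(tip_of("scene","lever_knob")[:1])
E
```

```text
f t53.2 hand -52.41 disc -175.05 n5 Mv 5.351 Mf 0.018
f t53.5 hand -52.82 disc -175.11 n5 Mv 5.336 Mf -0.007
relaxed t54.2 hand -47.54 disc -174.96 n4 Mv 5.56 Mf 0.162
0.028757420569576503 [6.42277261 2.75068253 1.51727709] 54.25
[(np.float64(-174.03), np.float64(61.1), 2.0, -1, False), (np.float64(-175.56), np.float64(64.3), 32.0, -17, True), (np.float64(-173.98), np.float64(72.6), 49.0, 2, False), (np.float64(-175.13), np.float64(64.1), 40.0, 2, True), (np.float64(-175.52), np.float64(64.2), 36.0, -3, True), (np.float64(-174.93), np.float64(63.8), 36.0, -19, True)]
[{'at': [337.8, 205.0], 'confidence': 0.68}]
```

View pics/scene9.png

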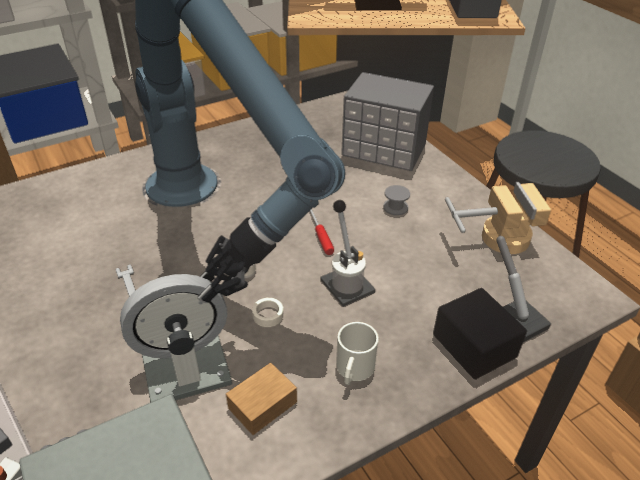

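View pics/top9.png

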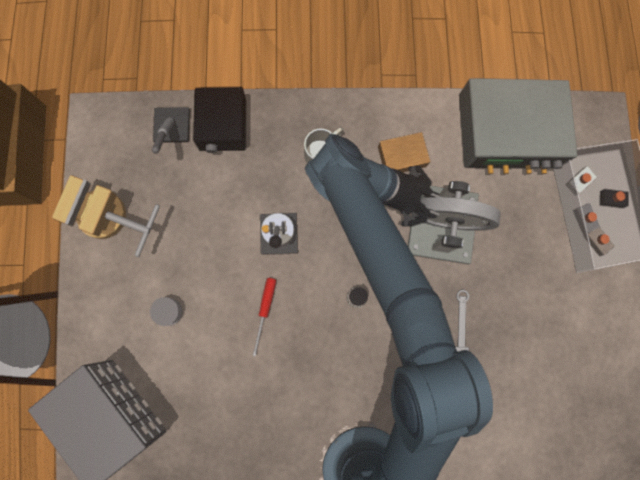

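The rim is gripped at (205,295) in the scene view, the lever is home at (340,206), and the tape, jar, mug, box, screwdriver, spool and wrench are where they started.

```bash
python3 -c "
from bench import *
print(sign_off(), read_time_s())"
```

```text
the job is handed in; nothing more can be done
the job is handed in; nothing more can be done
```

The job was handed in at about 54 s. The oiler got its shot, and the pulley is gripped with its heavy side down to within about 2°. The hand-in gives no verdict.

- **Oiler:** I pushed the lever until the force rose from about 8 N to 18 N with the hand no longer moving, so it was at its stop. I then backed off and it sprang home. In the later pictures the ball is where it was at the start.
- **Finding the ballast:** I pinched the rim and turned it slowly, comparing the hand angle with the disc bolts in the camera to get the rubber twist. I turned back and forth past the bottom, with one regrasp. The fit puts the ballast about 4.5° ± 1.5° to the robot's left of top at the start, with a pull of about 0.25 N m.
- **Final position:** The target was a disc angle of -175.5°. The last camera reading was -175.0°, with the twist relaxed, the rim still gripped and the jaws 29 mm apart. The bystanders are where they were in the last pictures.

**Checks that disagreed:**
- My first turns were too fast and the disc coasted past the hand, so I left them out.
- Fitting each grasp alone gave between -1° and -8.5° for the starting angle.
- The measured drag came out at 0.287 N m instead of 0.30.
- The force sensor's moments were noisy and only roughly agreed with the camera.
- The rim bolts were too faint to use as a second check.
- At one point, near -84°, the arm came close to the oiler. The top camera showed the lever undisturbed, and I went no further that way.

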